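Seat the scan carrier on its kinematic base

ROBOT

A 7-joint arm with a two-finger parallel gripper is mounted at the origin on a cart in front of the work surface, level with it; the furniture and walls round the work are solid. World frame = base frame: x ahead of the robot, y to its left, z up, the work surface at z = 0. Lengths are in m, angles in rad, forces in N, time in s.
With the tool pointing down it reaches from about 0.4 to 0.75 m from the base axis. Payload 19.5 kg.
Tool frame: the origin (TCP) lies at the centre of the arm's flange, where the gripper is bolted on; the fingertips stand 173 mm ahead of it and the grasp point (between the pads) lies 155 mm ahead of it; z points along the fingers, y is the direction in which the jaws open and shut (so a half turn about z gives the same grasp; the last joint's range is limited). The gripper opens to 85 mm and grips with 20 to 120 N. Pads are 22 mm wide; open, the fingers measure 114 mm over their backs; the gripper's body (76 mm by 85 mm) begins 54 mm behind the grasp point. The pads swing forward as they close: fully open they stand 13 mm farther back than shut.
Start: joints at [-0.042, 0.707, -0.028, 1.485, 0.022, 0.951, -0.075], TCP at [0.575, 0, 0.405] pointing down, gripper open.
Joint ranges: [-2.71, 2.71], [-0.32, 2.16], [-1.57, 1.52], [0, 2.45], [-1.46, 4.6], [0, 2.02], [-2.83, 2.83]. Speed limits (rad/s): [1.89, 1.89, 2.57, 2.57, 3.01, 3.01, 3.01].

INTERFACE

Orientations are given as a unit quaternion [x, y, z, w].
In Python, from workcell import readout, grab_frame, close_job, nets gives the robot as it stands.
- The arm moves only by the tool drive_tool, never from a script. Its argument "moves" is a list that holds one entry, the list of rows, each a list of 7 numbers: the turn, a rotation vector about the tool's x, y, z in rad, then the shift along the tool's x, y, z in m, then the opening in per cent of the stroke, from 0 (shut) to 100 (fully open). A call has 1 to 10 rows; each row is the pose to reach, as a shift and turn from the pose commanded when the call began, along the tool's axes at that moment; what a row does not reach only later rows make up. A row lasts 1/10 s, in which the tool goes at most 50 mm and 8.59 degrees, less where a joint would pass 70% of its speed; a pose out of reach is approached as far as the arm can. A call with a gripper value outside its range is refused whole. The fingers move at their own pace and stop on an object; "grip_force" is the grip in N (left out, the last holds). Time passes only in rows, so rows that repeat a pose let the fingers close. It gives the time, the measured TCP pose, the force and the opening at its end, in the units of the state.
- readout.read_state(): the state, without advancing time (a new reading comes with each control period).
- grab_frame(name): name is "scene" or "side" or "wrist"; returns a dict with "color" (480x640x3 uint8, blue, green, red), "range_z" (480x640 float32, m along the optical axis (not along the pixel's ray), 0 where there is no reading), "vfov" (degrees; the focal length in pixels is half the picture's height over the tangent of half this angle, whatever the lens; pixels are square), "cx", "cy" (the principal point, pixels), "position" and "attitude" of the camera in the world. Camera axes: x right, y down, z forward; pixel columns grow to the right and rows downward; lengths in m; the calibration is good to about 2 mm. The wrist camera is an equidistant fisheye: a pixel r from the principal point sees the ray r / f radians off the axis. A picture is of the moment at which its call begins.
- close_job(): hands the job in, once; it reports no verdict.
Trained networks look in a picture, given as the dict that the camera call returned (one of the last four; its "shot" number tells which), for a name from the list of things; names that differ only in an ending like _2 or _b are one class to them, and where a whole thing is asked for, a point or a joint stands for the part that bears it (a point fixed in the world has none). Each returns a list of dicts, best first, with "conf" (0 to 1); they miss things now and then, are a little off and sometimes report something else, mostly with a low value. They report only what shows in the picture. A call takes as long as a camera call.
- nets.trace(picture, name): "region" (480x640 bool, what is visible of it) and "rect" ([left, top, right, bottom] in pixels, round what is visible of it).
- nets.mark_of(picture, name): "xy" ([column, row] in pixels: a listed point, or the origin of a listed thing).
The state is a dict: "time_s": time; "q": joint angles; "joint_vel": joint speeds; "tau": joint torques, N m; "ee_pos": TCP position; "tcp_rot": TCP orientation; "contact_force": force on the tool from outside, world axes, zero at the start; "wrist_torque": the same for the moment, N m; "opening": opening from 0.0 (shut) to 1.0 (fully open).
Only numpy, scipy, OpenCV 4.12 (cv2) and the standard library are available. Lean on these libraries where they do the work, as an engineer would, in place of code of your own. Each camera call takes 0.05 s, during which the arm holds its last target.

TASK

Lift the loose three-footed scan carrier by its post and set it down gently on the kinematic base just in front of the bridge: nose towards the bridge, rear foot in the V groove, side foot on the flat pad. Let go, then push it along the groove, under the bridge, until its nose foot drops fully home into the hidden cone seat; feel for that stop and do not force it. Take the fingers away, then press straight down on top of the post with about 10 N for a second so that all three feet bed in, and leave the carrier fully home and untouched. Never push or press it with more than about 20 N, and do not disturb the other things on the bench.

Things in the scene. Friction and masses are not known exactly. Their poses are not given: they have to be found in the camera images.
- base: fixed kinematic base, dark steel slab 180 x 106 x 12 mm that carries the seats. Origin on the bench surface (slab spans x -95..85, y -49..57 mm in its frame); x points along the slide direction towards the bridge, z up. On its line y = -16 mm lie, front to back, V groove, channel and, under the bridge, the cone; the flat pad is at its left (+y)
- bridge_mouth (a point): middle of the opening in the front face of an aluminium bridge, at base (30, -16) mm, 31 mm up; bridge 48 mm long, opening 38 mm wide, roof z 42..50 mm. Under it, unseen, the bar has a cone 14 mm across with a stop lip behind. The bar is clamped anew each time: cone at base x 40 to 64 mm, not given. Sliding takes 1 to 3 N, then the nose drops 4 mm and the carrier comes up hard
- flat_pad: fixed steel strip, the flat seat, 84 x 20 mm along the base's x, top 16.9 mm above the bench, on the base's left (+y) side. Origin and axes are the base's own; the strip spans x -48..36, y 24..44 mm in that frame
- carrier: loose scan carrier, about 0.6 kg: aluminium plate 68 x 71 x 8 mm (x -58..10, y -27..44, z 9..17 mm) with a nose 22 mm wide reaching on to x = 56, on three polished steel balls of 14 mm, black post on top. Origin under the post, level with the balls' lowest points; x towards the nose. When home: level, square with the base, origin at base y = 0, z = 17 mm, x = cone's x - 48 mm
- post (a point): middle of the carrier's square black grip post (24 x 24 mm, 45 mm tall, top 19 mm above this point), on its axis 43 mm above the carrier's origin; axes are the carrier's. Take it with the fingers closing along the carrier's y so that they stay clear of the bridge
- nose_foot (a point): centre of the ball foot under the nose, at (48, -16, 7) mm in the carrier's frame; belongs in the cone. Centre height above the bench 28 mm while it rides on the bar, 24 mm when home
- rear_foot (a point): centre of the ball foot at the rear, at (-48, -16, 7) mm in the carrier's frame; belongs in the V groove, where its centre is 24 mm above the bench
- side_foot (a point): centre of the ball foot at the side, at (0, 34, 7) mm in the carrier's frame; belongs on the flat pad, where its centre is 24 mm above the bench
- tape: bystander: roll of masking tape lying flat, 96 mm across, 25 mm high; origin under its centre
- wax: bystander: small red wax block 32 x 68 x 11 mm; origin under its centre
- cup: bystander: small steel cup, 60 mm across, 46 mm high; origin under its centre
- cast: bystander: white plaster dental cast 66 x 70 x 47 mm; origin under its centre
- jar: bystander: small white jar with red lid, 40 mm across, 57 mm high; origin under its centre
- groove_front (a point): front end of the 90 degree V groove (steel, 16 mm wide at the mouth): at base (-92, -16) mm, 22 mm above the bench, level with the groove's top. The groove runs 72 mm from here along the base's x and takes the rear foot anywhere along it
- channel (a point): point on the floor of the channel in the steel slide bar, 20.9 mm above the bench, at base (15, -16) mm: put the nose foot down here. The channel is 22 mm wide between 3.5 mm high rails, clear for the foot from base x = 8 mm, and leads straight under the bridge to the cone
- front_edge (a point): middle of the flat front edge of the carrier's plate, at (-58, 0, 13) mm in the carrier's frame; the edge is 71 mm wide and 8 mm high and can be pushed along x with shut fingertips. Set down in front of the bridge the carrier stands nose-up by about 2.4 degrees, as the nose foot rides 4 mm high, and this point is about 30 mm above the bench

How it is judged:
On the way, in this order (a step that is already met when the one before it is completed fails the run):
1. the carrier stands on the base in front of the cone: rear foot in the groove, side foot on the pad, nose foot riding high on the bar, no longer held (z of rear_foot in the frame of base below 0.0254 m and z of nose_foot in the frame of base between 0.0264 and 0.0295 m and y of nose_foot in the frame of base between -0.021 and -0.011 m and x of rear_foot in the frame of base between -0.092 and -0.022 m and contact force between carrier and flat_pad above 0.3 N and contact force between carrier and the fingers below 2 N), for 0.1 s.
2. the nose foot has dropped home in the cone, the carrier is level and the fingers have left it (z of nose_foot in the frame of base between 0.021 and 0.0252 m and z of rear_foot in the frame of base between 0.021 and 0.0252 m and x of nose_foot in the frame of base between 0.037 and 0.067 m and y of nose_foot in the frame of base between -0.0185 and -0.0135 m and angle between carrier's own z axis and vertical below 0.02 rad and angle between the x axis of carrier and the x axis of base, either way round below 0.03 rad and contact force between carrier and the fingers below 0.5 N), for 0.1 s.
3. the seated carrier is pressed at its post so that its three seats feel a firm load (z of nose_foot in the frame of base between 0.021 and 0.0252 m and z of rear_foot in the frame of base between 0.021 and 0.0252 m and x of nose_foot in the frame of base between 0.037 and 0.067 m and y of nose_foot in the frame of base between -0.0185 and -0.0135 m and angle between carrier's own z axis and vertical below 0.02 rad and angle between the x axis of carrier and the x axis of base, either way round below 0.03 rad and contact force between carrier and base above 14 N and horizontal distance between the grasp point and post below 0.03 m), for 0.3 s.
At the end, for the whole second after the job is handed in: The carrier is at rest and released with its nose foot in the cone and rear foot in the groove (ball centres less than 25.2 mm above the bench, 24 mm when perfect), side foot on the flat pad, tilted less than 0.02 rad and within 0.03 rad of the base's direction (z of nose_foot in the frame of base between 0.021 and 0.0252 m and z of rear_foot in the frame of base between 0.021 and 0.0252 m and x of nose_foot in the frame of base between 0.037 and 0.067 m and y of nose_foot in the frame of base between -0.0185 and -0.0135 m and angle between carrier's own z axis and vertical below 0.02 rad and angle between the x axis of carrier and the x axis of base, either way round below 0.03 rad and contact force between carrier and flat_pad above 0.3 N and linear speed of carrier below 0.01 m/s and contact force between carrier and the fingers below 0.1 N); the robot touches nothing.
It fails at once if carrier forced against the base (contact forces of all feet together over 60 N, which takes about 30 N of push or press) (contact force between carrier and base above 60 N).
It fails at once if carrier tipped by more than 0.35 rad (angle between carrier's own z axis and vertical above 0.35 rad).
It fails at once if a bystander shifted by more than 20 mm (distance of any of tape, wax, cup, cast, jar from where it was at the start of the episode above 0.02 m).
It also fails if it takes over 59 s, if anything falls off the work surface, if the arm or the gripper's body presses on something with over 40 N, if the wrist force passes 120 N, or if a joint passes its speed limit or range.

## Working session

There is one attempt and no reset: what is moved stays moved. The work goes in short steps, Python scripts to look and compute and a tool call to move; the robot and the scene stay as the last step left them, time stands still between calls to the robot, and variables do not carry over. Pictures are saved under pics/ and viewed, and the job is handed in when it is done.

Besides the shell and the picture viewer there is one more tool, called after ">>>" as name(argument=value, ...) on one line, values as JSON. drive_tool: Moves the arm, as the interface text tells. Its arguments: {"type":"object","properties":{"moves":{"type":"array"},"grip_force":{"type":"number"}},"required":["moves"]}

```bash
mkdir -p pics; ls; cat > h.py <<'E'
import numpy as np, cv2
from scipy.spatial.transform import Rotation as R
from workcell import readout, grab_frame, close_job, nets
def rot(a):
    a=np.array(a,float)
    return a if a.shape==(3,3) else R.from_quat(a).as_matrix()
def ray(p,u,v,fish=False):
    f=240/np.tan(np.radians(p["vfov"])/2)
    x=(u-p["cx"]);y=(v-p["cy"])
    if fish:
        r=np.hypot(x,y);t=r/f
        d=np.array([np.sin(t)*x/max(r,1e-9),np.sin(t)*y/max(r,1e-9),np.cos(t)])
    else: d=np.array([x/f,y/f,1.])
    return d
def onz(p,u,v,z,fish=False):
    d=rot(p["attitude"])@ray(p,u,v,fish);o=np.array(p["position"])
    return o+d*(z-o[2])/d[2]
def dep(p,u,v,fish=False):
    d=ray(p,u,v,fish);z=p["range_z"][int(round(v)),int(round(u))]
    return np.array(p["position"])+rot(p["attitude"])@(d/d[2]*z)
E
python3 - <<'E'
from h import *
print(readout.read_state())
for n in("scene","side","wrist"):
    p=grab_frame(n);cv2.imwrite(f"pics/{n}0.png",p["color"]);print(n,p["vfov"],p["cx"],p["cy"],p["position"],p["attitude"])
    for t in("base","bridge_mouth","flat_pad","carrier","post","nose_foot","rear_foot","side_foot","groove_front","channel","front_edge"):
        m=nets.mark_of(p,t)
        if m:
            u,v=m[0]["xy"]
            try: d=dep(p,u,v,n=="wrist").round(4)
            except Exception as e: d=e
            print(t,[round(x,1) for x in (u,v)],round(m[0]["conf"],2),d)
E
```

```text
pics
{'time_s': 0.0, 'q': array([-0.04167533,  0.70710983, -0.0276109 ,  1.48500853,  0.02203523,
        0.95091309, -0.07550258]), 'joint_vel': array([ 2.69680595e-05,  1.04379554e-03,  1.29329326e-03, -4.68808680e-04,
        1.65337866e-05, -1.50020433e-03, -3.29142899e-04]), 'tau': array([-3.35119905e-03, -8.83210659e+01,  1.23306759e+00, -2.36173260e+01,
        1.66974653e-02,  6.38553465e-03, -2.14882397e-05]), 'ee_pos': array([ 5.74922100e-01, -1.55806404e-05,  4.04221254e-01]), 'tcp_rot': array([ 7.07110602e-01,  7.07102732e-01, -4.25565232e-04, -3.75835083e-04]), 'contact_force': array([ 0.07611781, -0.50323952,  0.84014012]), 'wrist_torque': array([ 0.02192231,  0.01442015, -0.07366802]), 'opening': 0.9974158519584265}
scene 51.61986306673362 311.64840867223825 236.05605515601874 [ 0.18470717 -0.65529602  0.68307704] [ 0.86770203 -0.24363721  0.11744357 -0.41706246]
base [347.2, 291.3] 0.87 [ 0.5916 -0.1186  0.0131]
bridge_mouth [365.9, 275.8] 0.69 [ 0.624  -0.1303  0.0469]
flat_pad [344.7, 293.6] 0.65 [ 0.5838 -0.1215  0.0135]
carrier [233.5, 208.4] 0.77 [0.5189 0.2393 0
[... 802 characters left out ...]
 [347.3, 231.3] 0.68 [0.703  0.1074 0.0101]
rear_foot [224.8, 219.2] 0.71 [0.4704 0.2376 0.0133]
side_foot [391.3, 238.0] 0.43 [0.7734 0.0422 0.02  ]
groove_front [288.0, 326.2] 0.77 [ 0.5048 -0.1248  0.0224]
channel [346.5, 308.9] 0.94 [ 0.6131 -0.1209  0.0231]
front_edge [220.5, 213.0] 0.82 [0.4682 0.2799 0.0026]
wrist 65.70646984690485 323.6040973258987 241.8359565461602 [0.57474289 0.06750543 0.37472552] [ 9.90984365e-01  7.27119907e-05 -7.37363846e-05  1.33977528e-01]
base [340.2, 309.2] 0.93 [ 0.5925 -0.1069  0.0138]
bridge_mouth [372.4, 331.6] 0.94 [ 0.6276 -0.1305  0.0221]
groove_front [259.2, 330.2] 0.57 [ 0.5042 -0.1308  0.0193]
channel [356.0, 325.7] 0.77 [ 0.6094 -0.1225  0.0227]
```

View pics/scene0.png

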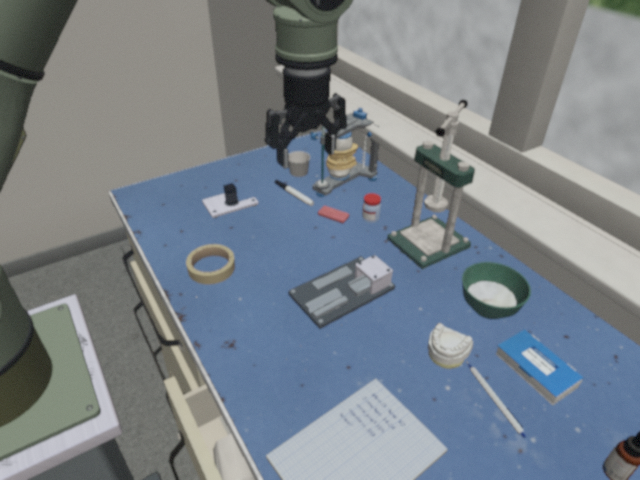

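View pics/wrist0.png

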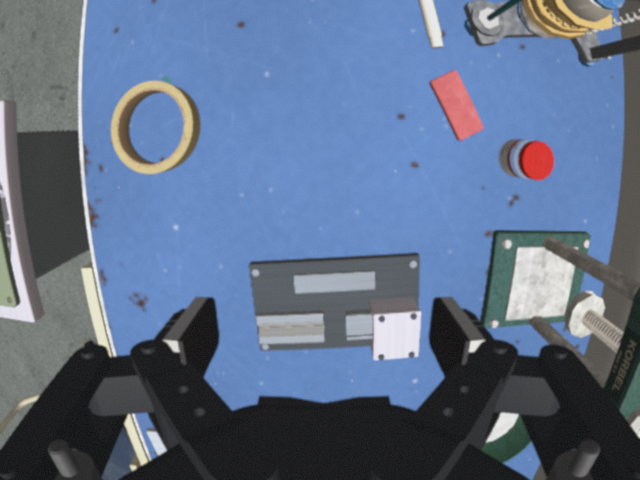

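View pics/side0.png

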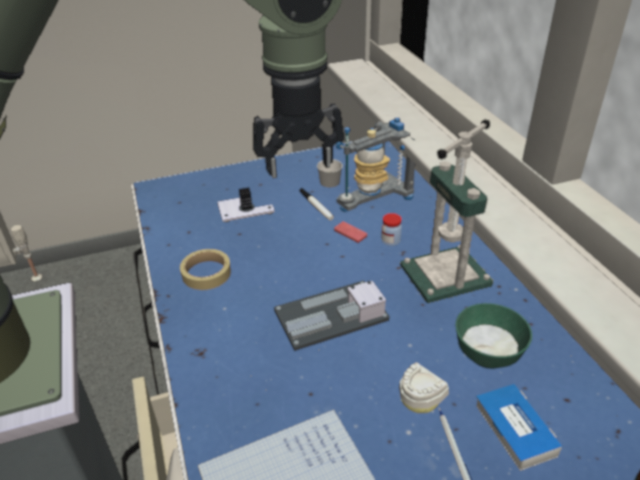

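The scene view shows the carrier at about (230, 200) with the base and bridge at about (345, 290). In the wrist view the base spans (250-420, 255-360), with the bridge at its right end (+x). Next I measure the base and carrier outlines from depth.

```bash
cat >> h.py <<'E'
def cloud(p,fish=False):
    f=240/np.tan(np.radians(p["vfov"])/2)
    v,u=np.mgrid[0:480,0:640].astype(float);x=u-p["cx"];y=v-p["cy"]
    if fish:
        r=np.hypot(x,y)+1e-9;t=r/f;k=np.tan(np.minimum(t,1.5))/r;d=np.dstack([x*k,y*k,np.ones_like(x)])
    else: d=np.dstack([x/f,y/f,np.ones_like(x)])
    return np.array(p["position"])+(d*p["range_z"][...,None])@rot(p["attitude"]).T
def rect(pts):
    c,(a,b),an=cv2.minAreaRect((pts[:,:2]*1000).astype(np.float32)); return np.round(c,1),round(a,1),round(b,1),round(an,2)
E
python3 - <<'E'
from h import *
for n in("wrist","scene","side"):
    p=grab_frame(n);C=cloud(p,n=="wrist")
    ok=p["range_z"]>0
    for t in("base","carrier","tape","wax","cup","cast","jar"):
        m=nets.trace(p,t)
        if not m: continue
        g=m[0]["region"]&ok
        P=C[g]
        print(n,t,round(m[0]["conf"],2),len(P),"mean",P.mean(0).round(3),"z pct",np.percentile(P[:,2],[2,25,50,75,98]).round(4))
        if t=="base" :
            print(" slab",rect(P[(P[:,2]>.005)&(P[:,2]<.06)]))
            for lo,hi in((.008,.0145),(.0155,.019),(.019,.0235),(.045,.055)):
                Q=P[(P[:,2]>lo)&(P[:,2]<hi)]
                if len(Q)>20: print(lo,hi,len(Q),rect(Q),Q.mean(0).round(4))
        if t=="carrier":
            print(rect(P[P[:,2]<.03]))
            Q=P[(P[:,2]>.045)];print(len(Q),Q.mean(0).round(4))
E
```

```text
wrist base 0.89 15614 mean [ 0.59  -0.098  0.021] z pct [0.0082 0.0126 0.0138 0.0221 0.0516]
 slab (array([ 588.7, -103.5]), 181.1, 107.2, 3.32)
0.008 0.0145 8109 (array([ 588.7, -103.7]), 181.0, 107.0, 3.13) [ 0.5822 -0.0891  0.0127]
0.0155 0.019 1996 (array([ 587. , -104.1]), 170.9, 94.6, 3.29) [ 0.5784 -0.0862  0.0175]
0.019 0.0235 2001 (array([ 586.1, -103.2]), 168.2, 79.8, 2.06) [ 0.5638 -0.1223  0.0217]
0.045 0.055 2223 (array([ 648.1, -120.6]), 48.4, 55.3, 3.1) [ 0.6475 -0.1181  0.0507]
wrist tape 0.61 3505 mean [0.402 0.09  0.021] z pct [0.0028 0.0163 0.0245 0.0254 0.0267]
wrist wax 0.84 1988 mean [0.707 0.11  0.011] z pct [0.0036 0.011  0.0117 0.0123 0.0133]
wrist jar 0.64 1873 mean [0.772 0.061 0.045] z pct [0.0078 0.0349 0.0563 0.0576 0.0589]
scene base 0.78 4264 mean [ 0.582 -0.117  0.02 ] z pct [0.0043 0.0122 0.0149 0.0223 0.0517]
 slab (array([ 587.3, -105.3]), 181.5, 108.9, 3.1)
0.008 0.0145 1833 (array([ 587.3, -105.3]), 181.5, 108.9, 3.1) [ 0.568  -0.1107  0.0122]
0.0155 0.019 513 (array([ 585.6, -110.5]), 171.3, 95.0, 3.46) [ 0.5744 -0.1002  0.0172]
0.019 0.0235 669
[... 1159 characters left out ...]
1209  0.0214]
0.045 0.055 663 (array([ 649.9, -123.5]), 50.3, 56.4, 2.41) [ 0.6482 -0.1261  0.0511]
side carrier 0.63 926 mean [0.515 0.255 0.025] z pct [0.0081 0.0169 0.0186 0.0261 0.0635]
(array([524.8, 283.3]), 109.1, 111.7, 87.7)
139 [0.5237 0.2534 0.0575]
side tape 0.81 1267 mean [0.4   0.083 0.018] z pct [0.002  0.011  0.0197 0.025  0.0278]
side wax 0.67 349 mean [ 0.586 -0.078  0.018] z pct [0.0157 0.0172 0.0181 0.0191 0.0206]
side cup 0.89 546 mean [0.737 0.307 0.032] z pct [0.0009 0.0178 0.0287 0.0384 0.2454]
side cast 0.81 1764 mean [ 0.654 -0.329  0.033] z pct [0.0025 0.0278 0.0346 0.0416 0.0478]
side jar 0.64 564 mean [0.776 0.049 0.039] z pct [0.006  0.0234 0.0416 0.0569 0.0602]
```

>>> drive_tool(moves=[[[0,0,-0.15,0.03,-0.006,0.003,100],[0,0,-0.3,0.06,-0.012,0.006,100],[0,0,-0.45,0.09,-0.018,0.01,100],[0,0,-0.6,0.12,-0.024,0.015,100],[0,0,-0.75,0.15,-0.03,0.02,100],[0,0,-0.9,0.18,-0.036,0.025,100],[0,0,-1.05,0.21,-0.042,0.03,100],[0,0,-1.2,0.23,-0.048,0.03,100],[0,0,-1.35,0.25,-0.055,0.03,100],[0,0,-1.5,0.25,-0.055,0.03,100]]])

```text
time_s: 4.0
ee_pos: [0.5188, 0.2527, 0.3748]
tcp_rot: [0.031, 1.0, 0.001, -0.0]
contact_force: [1.4, -0.8, 0.0]
opening: 0.998
```

```bash
cat > look.py <<'E'
from h import *
import sys
p=grab_frame("wrist");cv2.imwrite(f"pics/{sys.argv[1]}.png",p["color"]);C=cloud(p,True)
s=readout.read_state();print(s["time_s"],s["ee_pos"].round(4),R.from_quat(s["tcp_rot"]).as_matrix().round(3).tolist(),s["q"].round(2))
m=nets.trace(p,"carrier")
if m:
    P=C[m[0]["region"]&(p["range_z"]>0)];print(m[0]["conf"],len(P))
    Q=P[(P[:,2]>.013)&(P[:,2]<.022)];print("plate",rect(Q))
    T=P[(P[:,2]>.055)&(P[:,2]<.07)];print("post",rect(T),T.mean(0).round(4))
    # plate yaw by fit of template
    from scipy.optimize import minimize
for t in("carrier","post","nose_foot","rear_foot","side_foot","front_edge"):
    m=nets.mark_of(p,t)
    if m: u,v=m[0]["xy"];print(t,round(u),round(v),round(m[0]["conf"],2),dep(p,u,v,True).round(4))
E
python3 look.py w1
```

```text
4.05 [0.5195 0.2511 0.3746] [[-0.999, 0.053, -0.0], [0.053, 0.999, 0.0], [0.0, 0.0, -1.0]] [-0.29  0.77 -0.43  1.51  0.37  0.94  0.69]
0.89 7301
plate (array([523. , 270.4]), 70.6, 113.6, 87.07)
post (array([523.1, 262.3]), 23.6, 23.6, 87.79) [0.5222 0.2623 0.0623]
carrier 330 220 0.93 [0.5119 0.2588 0.0612]
post 335 225 0.74 [0.5155 0.2627 0.0638]
nose_foot 315 265 0.7 [0.5636 0.2429 0.0171]
rear_foot 318 170 0.62 [0.4753 0.251  0.0184]
side_foot 372 218 0.68 [0.5217 0.2975 0.0186]
front_edge 332 158 0.91 [0.466  0.2638 0.0156]
```

View pics/w1.png

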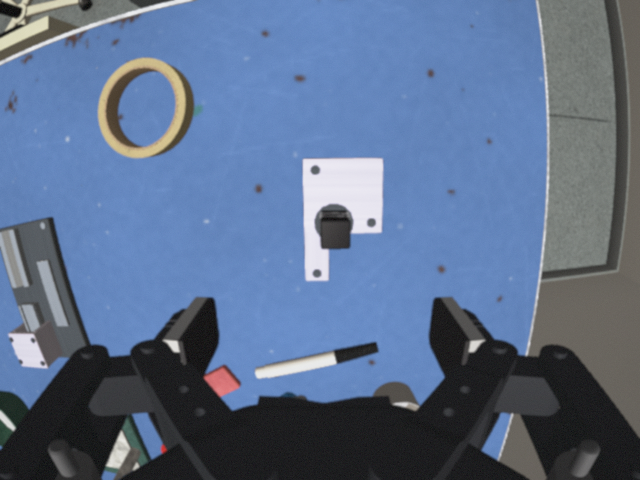

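The wrist view shows the carrier with the nose at (317, 275), the post at (335, 230) and the plate square. Its yaw is about -2.9°, which the tool already matches. Descending onto the post.

>>> drive_tool(moves=[[[0,0,0,-0.003,0.011,0.03,100],[0,0,0,-0.003,0.011,0.06,100],[0,0,0,-0.003,0.011,0.09,100],[0,0,0,-0.003,0.011,0.12,100],[0,0,0,-0.003,0.011,0.14,100],[0,0,0,-0.003,0.011,0.155,100],[0,0,0,-0.003,0.011,0.165,100],[0,0,0,-0.003,0.011,0.172,100],[0,0,0,-0.003,0.011,0.176,100],[0,0,0,-0.003,0.011,0.176,100]]])

```text
time_s: 5.4
ee_pos: [0.5238, 0.2608, 0.1987]
tcp_rot: [0.035, 0.999, 0.0, -0.0]
contact_force: [-0.3, 0.1, 0.9]
opening: 0.998
```

>>> drive_tool(moves=[[[0,0,0,0,0,0,60],[0,0,0,0,0,0,40],[0,0,0,0,0,0,20],[0,0,0,0,0,0,10],[0,0,0,0,0,0,10],[0,0,0,0,0,0,10],[0,0,0,0,0,0,10],[0,0,0,0,0,0,10]]], grip_force=45)

```text
time_s: 6.2
ee_pos: [0.5238, 0.2609, 0.1989]
tcp_rot: [0.035, 0.999, 0.0, 0.0]
contact_force: [1.0, 1.2, 5.8]
opening: 0.274
```

```bash
python3 look.py w2
```

```text
6.25 [0.5238 0.2609 0.1989] [[-0.998, 0.071, 0.0], [0.071, 0.998, 0.0], [-0.0, 0.0, -1.0]] [-0.37  1.03 -0.31  1.61  0.49  0.58  0.55]
0.96 27454
plate (array([523.5, 269.6]), 70.9, 114.9, 85.92)
post (array([523.3, 261.4]), 23.4, 24.6, 86.42) [0.5211 0.2614 0.0619]
post 324 282 0.7 [0.5117 0.2624 0.0295]
nose_foot 297 372 0.92 [0.532  0.2515 0.0624]
rear_foot 288 186 0.94 [0.4735 0.2504 0.0184]
side_foot 395 287 0.58 [0.5216 0.2934 0.0166]
front_edge 321 164 0.75 [0.4657 0.2644 0.0136]
```

View pics/w2.png

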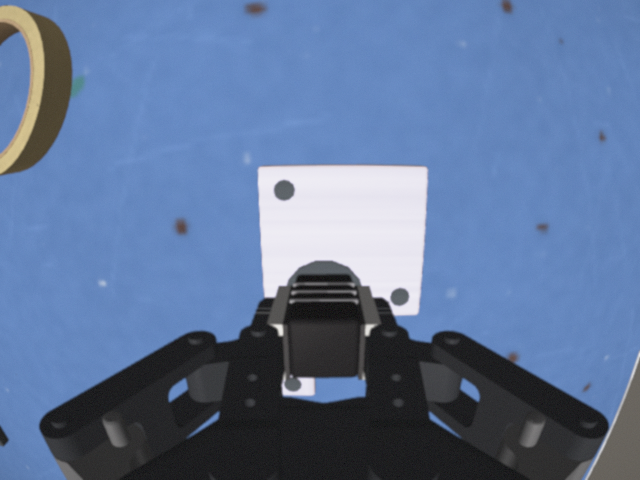

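Grasp is good: the opening is 23 mm, the yaw matches the tool, and the carrier origin sits under the TCP. Lifting, and computing the placing pose.

>>> drive_tool(moves=[[[0,0,0,0,0,-0.005,10],[0,0,0,0,0,-0.015,10],[0,0,0,0,0,-0.03,10],[0,0,0,0,0,-0.05,10],[0,0,0,0,0,-0.07,10],[0,0,0,0,0,-0.09,10],[0,0,0,0,0,-0.1,10],[0,0,0,0,0,-0.1,10]]])

```text
time_s: 7.4
ee_pos: [0.5239, 0.2608, 0.3002]
tcp_rot: [0.035, 0.999, 0.001, 0.001]
contact_force: [-0.6, 0.5, -6.7]
opening: 0.27
```

```bash
cat > plan.py <<'E'
from h import *
yaw=np.radians(3.1); B=np.array([.5939,-.1073,0]); Rb=R.from_euler('z',yaw).as_matrix()
# place plane through the feet
def place(nx,h):
    F=np.array([[48,-16,7],[-48,-16,7],[0,34,7]])/1000
    Wt=np.array([[nx,-.016,.028],[nx-.0959,-.016,.024],[nx-.048,.0335,.024]])
    # Kabsch
    a=F-F.mean(0);b=Wt-Wt.mean(0);r,_=R.align_vectors(b,a);r=r.as_matrix()
    o=Wt.mean(0)-r@F.mean(0)
    Rc=Rb@r; O=B+Rb@o+np.array([0,0,h])
    D=np.diag([-1,1,-1.]); return Rc@D, O+Rc@np.array([0,0,.198-.0001*0]),O
def rel(Rt,pt):
    s=readout.read_state();Rc=R.from_quat(s["tcp_rot"]).as_matrix();pc=s["ee_pos"]
    print("t",s["time_s"],"f",s["contact_force"].round(1),"pos",pc.round(4))
    print("turn",R.from_matrix(Rc.T@Rt).as_rotvec().round(4),"shift",(Rc.T@(pt-pc)).round(4))
E
python3 - <<'E'
from plan import *
for h in(.05,0):
    Rt,pt,O=place(.015,h);print(pt.round(4),O.round(4));rel(Rt,pt)
E
python3 look.py w3
```

```text
[ 0.5526 -0.102   0.266 ] [ 0.5613 -0.1095  0.0684]
t 7.4 f [-0.6  0.5 -6.7] pos [0.5239 0.2608 0.3002]
turn [ 0.0386 -0.0424 -0.125 ] shift [-0.0544 -0.3598  0.0339]
[ 0.5526 -0.102   0.216 ] [ 0.5613 -0.1095  0.0184]
t 7.4 f [-0.6  0.5 -6.7] pos [0.5239 0.2608 0.3002]
turn [ 0.0386 -0.0424 -0.125 ] shift [-0.0543 -0.3599  0.0839]
7.45 [0.5237 0.2607 0.299 ] [[-0.997, 0.071, 0.0], [0.071, 0.997, 0.0], [-0.0, 0.0, -1.0]] [-0.33  0.88 -0.38  1.56  0.42  0.78  0.62]
0.79 27985
plate (array([0., 0.]), 0.0, 0.0, 0.0)
post (array([0., 0.]), 0.0, 0.0, 0.0) [nan nan nan]
carrier 324 283 0.97 [0.5119 0.2621 0.1321]
post 323 322 0.89 [0.513  0.2618 0.1634]
nose_foot 293 369 0.81 [0.5311 0.2502 0.1632]
rear_foot 285 186 0.81 [0.4736 0.2493 0.1205]
side_foot 395 288 0.86 [0.5214 0.2929 0.1205]
front_edge 321 164 0.72 [0.4661 0.2642 0.114 ]look.py:9: RuntimeWarning: Mean of empty slice.
  T=P[(P[:,2]>.055)&(P[:,2]<.07)];print("post",rect(T),T.mean(0).round(4))
  ret = um.true_divide(
```

View pics/w3.png

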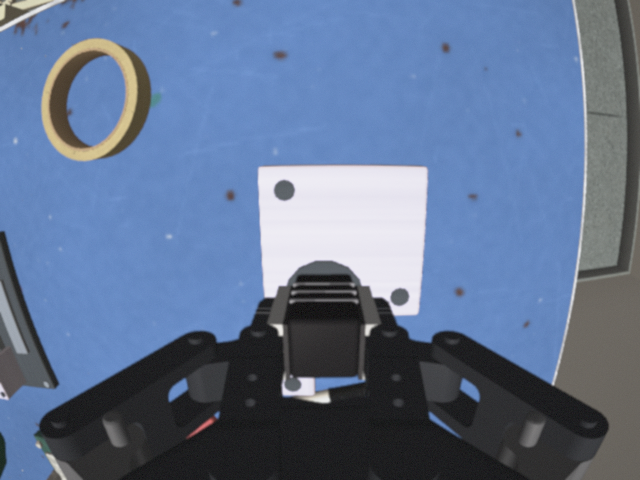

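The carrier is held firmly and level; the picture is unchanged from the grasp view. Moving it over the base.

>>> drive_tool(moves=[[[0,0,0,-0.005,-0.02,0,10],[0.004,-0.004,-0.012,-0.01,-0.06,0,10],[0.008,-0.008,-0.025,-0.02,-0.105,0,10],[0.012,-0.012,-0.04,-0.03,-0.15,0,10],[0.016,-0.017,-0.055,-0.04,-0.195,0,10],[0.022,-0.024,-0.07,-0.047,-0.24,0,10],[0.028,-0.03,-0.09,-0.052,-0.285,0,10],[0.034,-0.037,-0.11,-0.054,-0.32,0,10],[0.0386,-0.0424,-0.125,-0.0544,-0.345,0.01,10],[0.0386,-0.0424,-0.125,-0.0544,-0.36,0.02,10]]])

```text
time_s: 8.8
ee_pos: [0.5523, -0.1044, 0.2782]
tcp_rot: [-0.026, 0.999, -0.02, 0.02]
contact_force: [-0.3, 0.3, -6.2]
opening: 0.276
```

>>> drive_tool(moves=[[[0,0,0,0,0,0,10],[0,0,0,0,0,0,10],[0,0,0,0,0,0,10]]])

```text
time_s: 9.1
ee_pos: [0.5528, -0.101, 0.2788]
tcp_rot: [-0.028, 0.999, -0.02, 0.021]
contact_force: [-0.7, 0.6, -5.6]
opening: 0.274
```

```bash
python3 - <<'E'
from plan import *
Rt,pt,O=place(.015,0);rel(Rt,pt)
for n in("wrist","scene","side"):
    p=grab_frame(n);cv2.imwrite(f"pics/{n}4.png",p["color"] if n=="wrist" else cv2.resize(p["color"][200:360,240:440],None,fx=4,fy=3.5))
    if n=="wrist":
        C=cloud(p,True)
        m=nets.trace(p,"base")
        P=C[m[0]["region"]&(p["range_z"]>0)]
        print(rect(P[(P[:,2]>.008)&(P[:,2]<.0145)]))
E
```

```text
t 9.1 f [-0.7  0.6 -5.6] pos [ 0.5528 -0.101   0.2788]
turn [-0.     -0.0015  0.0015] shift [0.0027 0.0015 0.0627]
(array([ 587.9, -104.3]), 180.0, 105.3, 3.46)
```

View pics/wrist4.png

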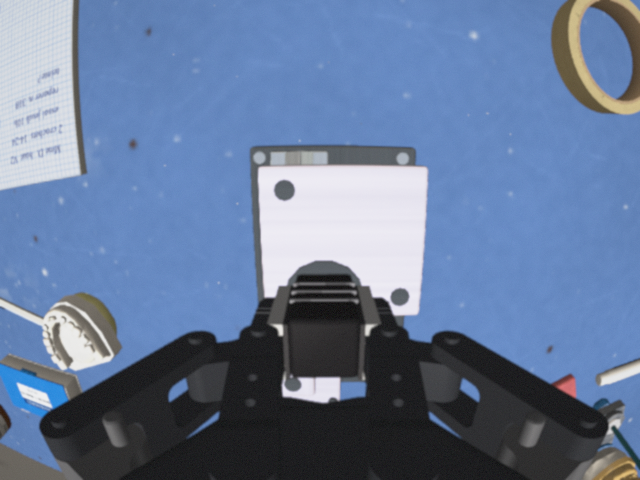

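View pics/scene4.png

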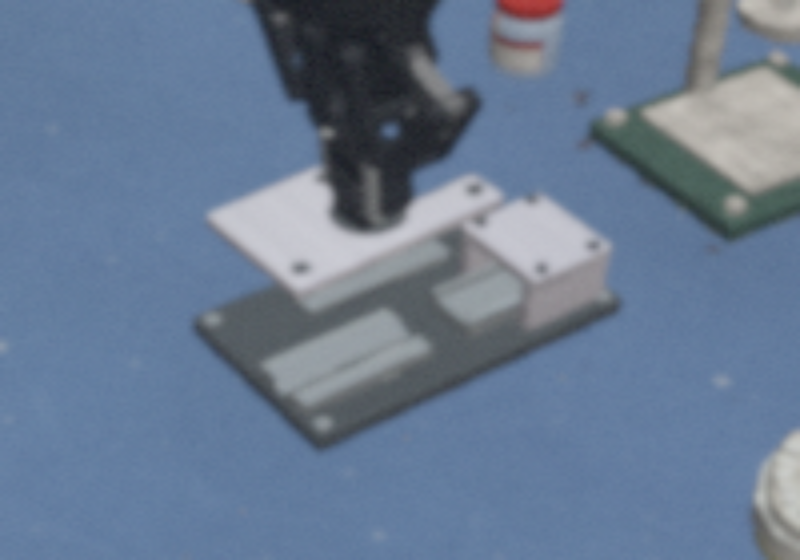

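The carrier hangs over the base with its nose towards the bridge. Lowering to about 6 mm above the seats.

>>> drive_tool(moves=[[[0,0,0,0.001,0.001,0.012,10],[0,0,0,0.0015,0.001,0.024,10],[0,0,0,0.002,0.0015,0.036,10],[0,0,0,0.0025,0.0015,0.046,10],[0,0,0,0.0027,0.0015,0.053,10],[0,0,0,0.0027,0.0015,0.056,10],[0,0,0,0.0027,0.0015,0.056,10],[0,0,0,0.0027,0.0015,0.056,10]]])

```text
time_s: 10.1
ee_pos: [0.5522, -0.103, 0.2229]
tcp_rot: [-0.027, 0.999, -0.02, 0.021]
contact_force: [0.3, 0.7, -7.0]
opening: 0.277
```

```bash
python3 - <<'E'
from plan import *
Rt,pt,O=place(.015,0);rel(Rt,pt)
for n in("scene","side"):
    p=grab_frame(n);cv2.imwrite(f"pics/{n}5.png",cv2.resize(p["color"][220:360,240:440],None,fx=4,fy=4))
E
```

```text
t 10.1 f [ 0.3  0.7 -7. ] pos [ 0.5522 -0.103   0.2229]
turn [-0.0008 -0.0014  0.0003] shift [-0.0002  0.0013  0.0068]
```

View pics/scene5.png

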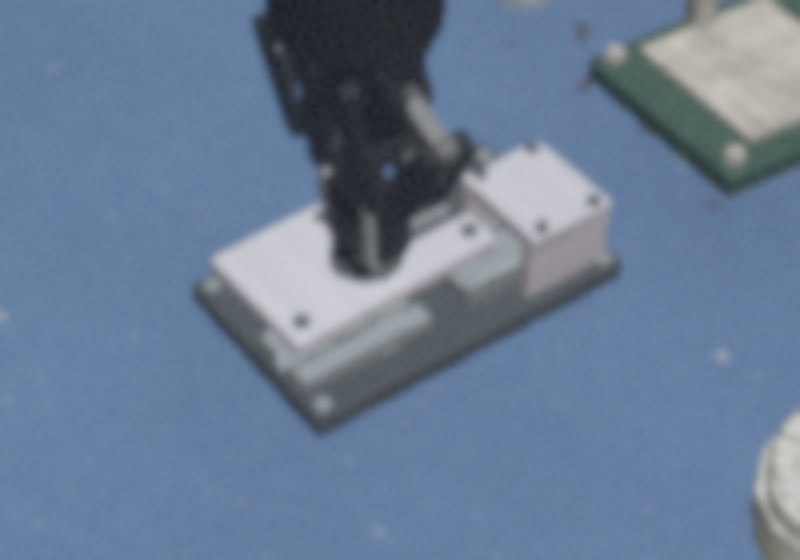

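View pics/side5.png

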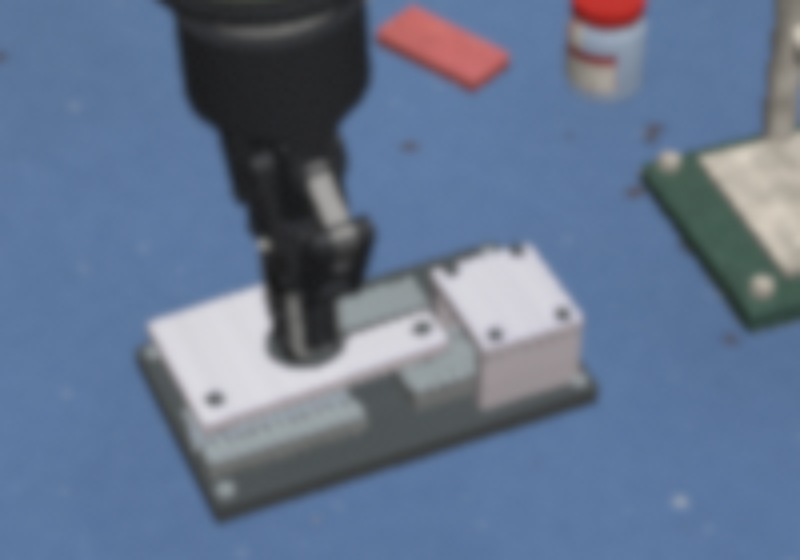

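>>> drive_tool(moves=[[[0,0,0,0,0.001,0.002,10],[0,0,0,0,0.001,0.004,10],[0,0,0,0,0.001,0.005,10],[0,0,0,0,0.001,0.005,10],[0,0,0,0,0.001,0.005,10]]])

```text
time_s: 10.7
ee_pos: [0.5523, -0.1022, 0.2176]
tcp_rot: [-0.027, 0.999, -0.02, 0.02]
contact_force: [0.2, 0.2, -6.3]
opening: 0.276
```

>>> drive_tool(moves=[[[0,0,0,0,0,0.0005,10],[0,0,0,0,0,0.001,10],[0,0,0,0,0,0.001,10]]])

```text
time_s: 11.0
ee_pos: [0.5524, -0.1022, 0.2169]
tcp_rot: [-0.027, 0.999, -0.02, 0.021]
contact_force: [-2.0, -0.6, 3.0]
opening: 0.274
```

Contact (force went from -6 to +3 N). Releasing.

>>> drive_tool(moves=[[[0,0,0,0,0,0,32],[0,0,0,0,0,0,36],[0,0,0,0,0,0,42],[0,0,0,0,0,0,50],[0,0,0,0,0,0,60],[0,0,0,0,0,0,60],[0,0,0,0,0,0,60]]])

```text
time_s: 11.7
ee_pos: [0.5523, -0.1022, 0.2166]
tcp_rot: [-0.027, 0.999, -0.02, 0.02]
contact_force: [-0.4, -0.5, -0.1]
opening: 0.603
```

```bash
python3 look.py w6;python3 - <<'E'
from plan import *
for n in("scene","side"):
    p=grab_frame(n);cv2.imwrite(f"pics/{n}6.png",cv2.resize(p["color"][220:360,240:440],None,fx=4,fy=4))
E
```

```text
11.75 [ 0.5523 -0.1023  0.2166] [[-0.998, -0.053, 0.042], [-0.055, 0.998, -0.039], [-0.04, -0.041, -0.998]] [ 0.3   0.98 -0.35  1.72  0.68  0.53  1.13]
0.92 30151
plate (array([ 549.9, -108.8]), 99.7, 31.8, 57.22)
post (array([546.8, -98.9]), 3.2, 44.8, 2.91) [ 0.5467 -0.1085  0.0627]
carrier 320 284 0.91 [ 0.5477 -0.1106  0.0479]
post 326 324 0.66 [ 0.5481 -0.1072  0.0788]
nose_foot 293 374 0.62 [ 0.568  -0.1175  0.0809]
rear_foot 287 190 0.95 [ 0.5124 -0.1264  0.0369]
side_foot 396 288 0.94 [ 0.5469 -0.0801  0.0497]
front_edge 320 164 0.57 [ 0.5022 -0.114   0.0273]
```

View pics/w6.png

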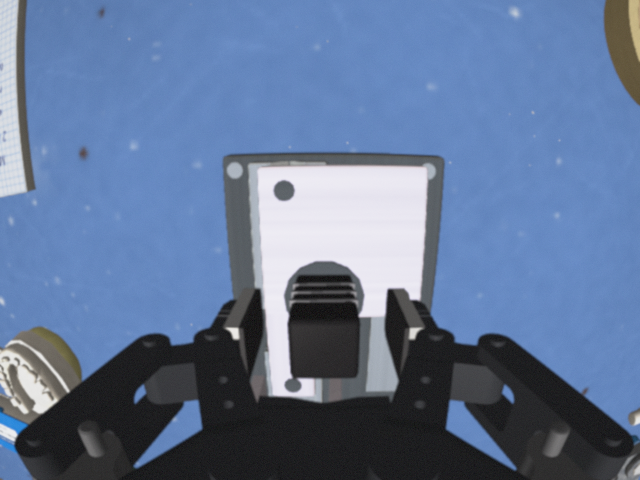

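View pics/side6.png

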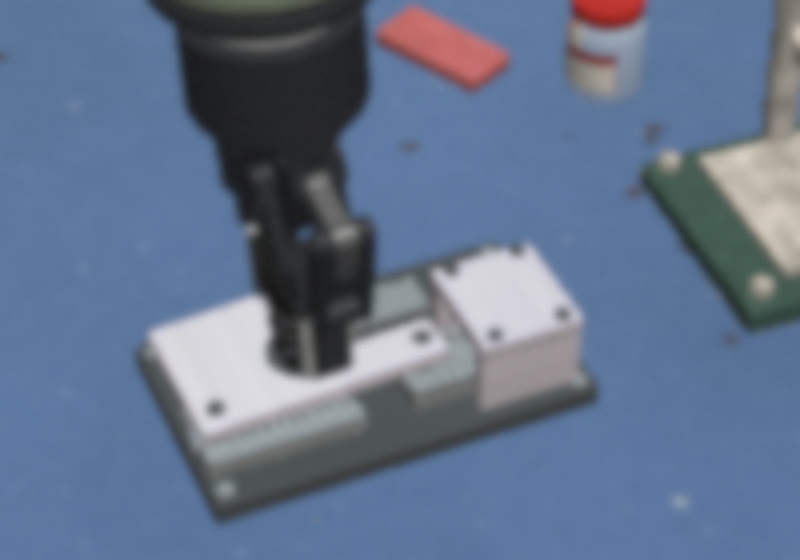

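The carrier is released on the base, with the nose in the channel and the rear foot in the groove; both fingers stand clear of the post. Raising the fingers.

>>> drive_tool(moves=[[[0,0,0,0,0,-0.01,60],[0,0,0,0,0,-0.025,60],[0,0,0,0,0,-0.04,60],[0,0,0,0,0,-0.055,60],[0,0,0,0,0,-0.07,60],[0,0,0,0,0,-0.08,60],[0,0,0,0,0,-0.085,60],[0,0,0,0,0,-0.085,60]]])

```text
time_s: 13.0
ee_pos: [0.5488, -0.099, 0.3019]
tcp_rot: [-0.027, 0.999, -0.02, 0.021]
contact_force: [-0.1, 0.8, 0.0]
opening: 0.602
```

```bash
cat >> plan.py <<'E'
def lev(bx,by,z):
    return Rb@np.diag([-1,1,-1.]), B+Rb@np.array([bx,by,0])+np.array([0,0,z])
E
python3 - <<'E'
from plan import *
rel(*lev(-.125,0,.29));rel(*lev(-.125,0,.2))
p=grab_frame("wrist");cv2.imwrite("pics/w7.png",p["color"]);C=cloud(p,True)
m=nets.trace(p,"carrier");P=C[m[0]["region"]&(p["range_z"]>0)]
b=(P-B)@Rb*1000
pl=b[(b[:,2]>20)&(b[:,2]<45)]
A=np.c_[pl[:,:2],np.ones(len(pl))];c=np.linalg.lstsq(A,pl[:,2],rcond=None)[0];print("plane",c, "plate rect",rect(pl/1000))
T=b[b[:,2]>74];print("post top",rect(T/1000),T.mean(0))
for n in("scene","side"):
    q=grab_frame(n);cv2.imwrite(f"pics/{n}7.png",cv2.resize(q["color"][220:360,240:440],None,fx=4,fy=4))
    m=nets.trace(q,"carrier");C=cloud(q);b=(C[m[0]["region"]&(q["range_z"]>0)]-B)@Rb*1000
    pl=b[(b[:,2]>28)&(b[:,2]<44)];A=np.c_[pl[:,:2],np.ones(len(pl))];c=np.linalg.lstsq(A,pl[:,2],rcond=None)[0];print(n,"plane",c,rect(pl/1000))
E
```

```text
t 13.0 f [-0.1  0.8  0. ] pos [ 0.5488 -0.099   0.3019]
turn [-0.0413  0.0404  0.    ] shift [ 0.0808 -0.0103  0.0091]
t 13.0 f [-0.1  0.8  0. ] pos [ 0.5488 -0.099   0.3019]
turn [-0.0413  0.0404  0.    ] shift [ 0.0844 -0.0066  0.0989]
plane [ 0.04397126 -0.04015961 37.54863259] plate rect (array([-30.3,   7.7]), 123.7, 73.0, 0.72)
post top (array([-36.4,   1.8]), 24.4, 23.6, 1.1) [-37.28823741   1.9464058   80.28327297]
scene plane [ 4.42784426e-02 -2.65925815e-02  3.70302753e+01] (array([-35.7,   7.1]), 116.2, 73.3, 1.31)
side plane [ 4.40880910e-02 -2.07914083e-02  3.76289101e+01] (array([-34.5,   6.3]), 114.1, 74.3, 1.34)
```

View pics/w7.png

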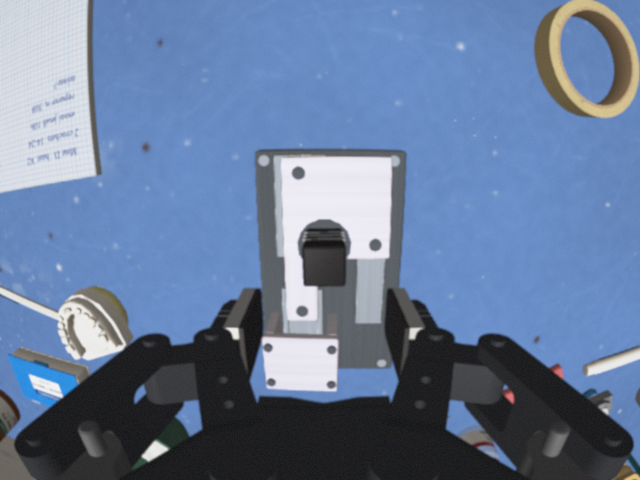

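View pics/side7.png

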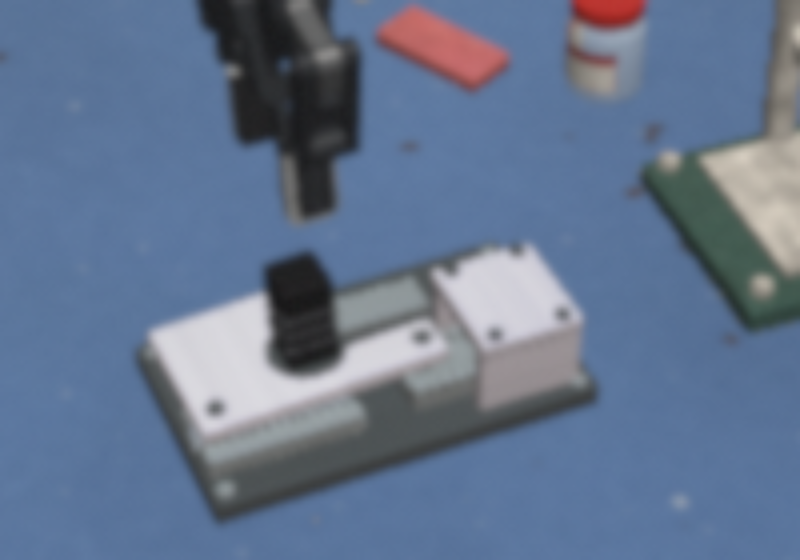

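The fitted plate plane (pitch 0.044, roll -0.040) matches the expected seated pose, and the post top is at base (-36, 2). Going behind the front edge with the fingers shut.

>>> drive_tool(moves=[[[-0.005,0.005,0,0.01,-0.001,0,40],[-0.012,0.012,0,0.022,-0.003,0,20],[-0.02,0.02,0,0.035,-0.005,0,0],[-0.03,0.03,0,0.05,-0.007,0,0],[-0.0413,0.0404,0,0.065,-0.009,0.004,0],[-0.0413,0.0404,0,0.077,-0.01,0.009,0],[-0.0413,0.0404,0,0.081,-0.01,0.009,0],[-0.0413,0.0404,0,0.081,-0.01,0.009,0],[-0.0413,0.0404,0,0.081,-0.01,0.009,0]]])

```text
time_s: 14.2
ee_pos: [0.4694, -0.1135, 0.2898]
tcp_rot: [-0.027, 1.0, 0.0, 0.0]
contact_force: [0.6, -0.1, -0.7]
opening: 0.002
```

```bash
python3 - <<'E'
from plan import *
rel(*lev(-.125,0,.2))
E
```

```text
t 14.2 f [ 0.6 -0.1 -0.7] pos [ 0.4694 -0.1135  0.2898]
turn [0.0002 0.0001 0.0004] shift [ 0.0003 -0.0005  0.0898]
```

>>> drive_tool(moves=[[[0,0,0,0,0,0.02,0],[0,0,0,0,0,0.04,0],[0,0,0,0,0,0.06,0],[0,0,0,0,0,0.078,0],[0,0,0,0,0,0.088,0],[0,0,0,0,0,0.09,0],[0,0,0,0,0,0.09,0],[0,0,0,0,0,0.09,0]]])

```text
time_s: 15.0
ee_pos: [0.469, -0.1138, 0.2003]
tcp_rot: [-0.027, 1.0, -0.0, 0.0]
contact_force: [-1.2, 0.2, -0.8]
opening: 0.0
```

```bash
python3 - <<'E'
from plan import *
rel(*lev(-.125,0,.2))
for n in("side","wrist"):
    q=grab_frame(n);cv2.imwrite(f"pics/{n}8.png",cv2.resize(q["color"][220:360,240:440],None,fx=4,fy=4) if n=="side" else q["color"])
E
```

```text
t 15.0 f [-1.2  0.2 -0.8] pos [ 0.469  -0.1138  0.2003]
turn [-0.0001  0.0004 -0.0001] shift [-0.     -0.0003  0.0003]
```

View pics/side8.png

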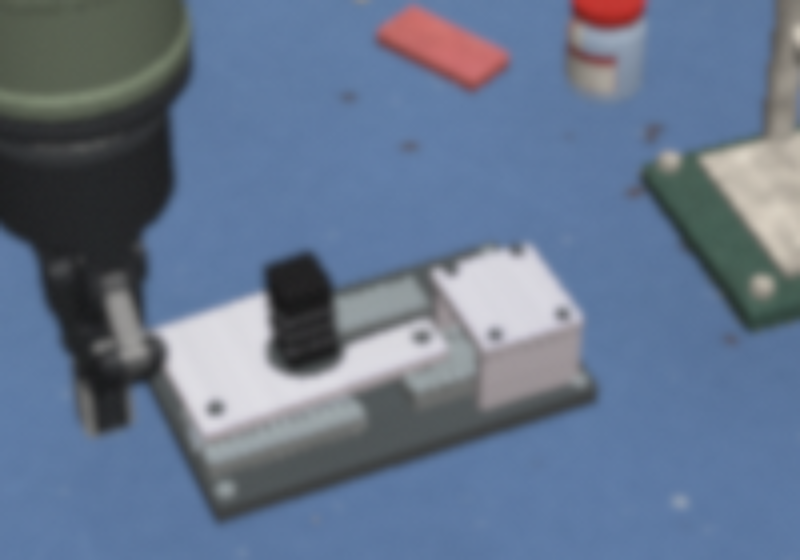

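View pics/wrist8.png

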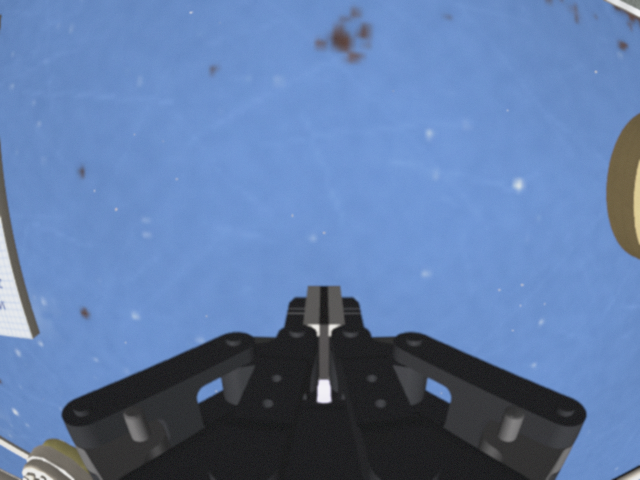

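The shut fingertips are behind the front edge, at the left in the side view around (105, 420). Approaching.

>>> drive_tool(moves=[[[0,0,0,-0.003,0,0,0],[0,0,0,-0.006,0,0,0],[0,0,0,-0.009,0,0,0],[0,0,0,-0.012,0,0,0],[0,0,0,-0.015,0,0,0],[0,0,0,-0.018,0,0,0],[0,0,0,-0.018,0,0,0]]])

```text
time_s: 15.8
ee_pos: [0.4871, -0.1127, 0.1996]
tcp_rot: [-0.027, 1.0, 0.0, -0.0]
contact_force: [0.2, 0.7, -0.4]
opening: 0.002
```

>>> drive_tool(moves=[[[0,0,0,-0.001,0,0,0],[0,0,0,-0.002,0,0,0],[0,0,0,-0.003,0,0,0],[0,0,0,-0.004,0,0,0],[0,0,0,-0.005,0,0,0],[0,0,0,-0.006,0,0,0]]])

```text
time_s: 16.4
ee_pos: [0.4926, -0.1124, 0.1996]
tcp_rot: [-0.027, 1.0, 0.0, -0.001]
contact_force: [-2.6, -0.9, 0.0]
opening: -0.001
```

>>> drive_tool(moves=[[[0,0,0,-0.001,0,0,0],[0,0,0,-0.002,0,0,0],[0,0,0,-0.003,0,0,0],[0,0,0,-0.004,0,0,0],[0,0,0,-0.005,0,0,0]]])

```text
time_s: 16.9
ee_pos: [0.4978, -0.1121, 0.1996]
tcp_rot: [-0.027, 1.0, 0.0, -0.0]
contact_force: [-2.3, 0.9, 1.3]
opening: 0.0
```

```bash
cat > chk.py <<'E'
from plan import *
import sys
s=readout.read_state();print("tcp base",((s["ee_pos"]-B)@Rb*1000).round(1),"f base",(s["contact_force"]@Rb).round(1),s["time_s"])
for n in("scene","side"):
    q=grab_frame(n);cv2.imwrite(f"pics/{n}_{sys.argv[1]}.png",cv2.resize(q["color"][220:360,240:440],None,fx=4,fy=4))
    m=nets.trace(q,"carrier");C=cloud(q);b=(C[m[0]["region"]&(q["range_z"]>0)]-B)@Rb*1000
    pl=b[(b[:,2]>28)&(b[:,2]<44)];A=np.c_[pl[:,:2],np.ones(len(pl))];c=np.linalg.lstsq(A,pl[:,2],rcond=None)[0];print(n,"plane",c.round(3),rect(pl/1000))
    T=b[(b[:,2]>70)];print("post top",T.mean(0).round(1))
E
python3 chk.py a
```

```text
tcp base [-96.2   0.4 199.6] f base [-2.2  1.1  1.3] 16.9
scene plane [4.2000e-02 9.0000e-03 3.7261e+01] (array([-29.6,   6.5]), 115.0, 71.1, 1.06)
post top [-34.5  -4.3  79.5]
side plane [ 4.1000e-02 -1.1000e-02  3.7376e+01] (array([-27.2,   5.1]), 115.1, 73.3, 0.26)
post top [-29.8  -4.8  79.4]
```

View pics/side_a.png

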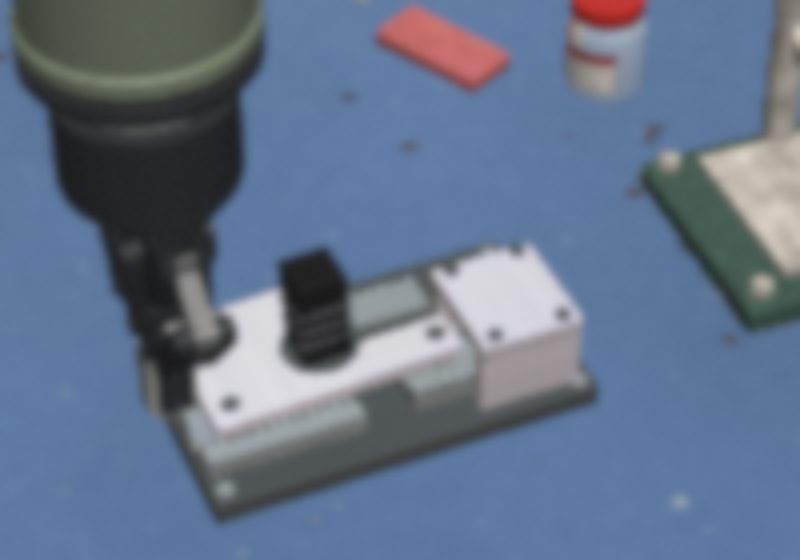

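It slides at about 2.3 N. Continuing.

>>> drive_tool(moves=[[[0,0,0,-0.001,0,0,0],[0,0,0,-0.002,0,0,0],[0,0,0,-0.003,0,0,0],[0,0,0,-0.004,0,0,0],[0,0,0,-0.005,0,0,0],[0,0,0,-0.006,0,0,0],[0,0,0,-0.007,0,0,0],[0,0,0,-0.008,0,0,0]]])

```text
time_s: 17.9
ee_pos: [0.5058, -0.1117, 0.1996]
tcp_rot: [-0.027, 1.0, 0.0, -0.0]
contact_force: [-2.2, 1.0, 0.5]
opening: -0.002
```

>>> drive_tool(moves=[[[0,0,0,-0.001,0,0,0],[0,0,0,-0.002,0,0,0],[0,0,0,-0.003,0,0,0],[0,0,0,-0.004,0,0,0],[0,0,0,-0.005,0,0,0]]])

```text
time_s: 18.4
ee_pos: [0.5108, -0.1114, 0.1996]
tcp_rot: [-0.027, 1.0, 0.0, -0.0]
contact_force: [-3.0, -0.1, 0.4]
opening: -0.003
```

>>> drive_tool(moves=[[[0,0,0,-0.001,0,0,0],[0,0,0,-0.002,0,0,0]]])

```text
time_s: 18.6
ee_pos: [0.5128, -0.1113, 0.1996]
tcp_rot: [-0.027, 1.0, 0.0, -0.0]
contact_force: [-2.9, 0.2, 0.2]
opening: 0.002
```

>>> drive_tool(moves=[[[0,0,0,-0.001,0,0,0],[0,0,0,-0.002,0,0,0]]])

```text
time_s: 18.8
ee_pos: [0.5148, -0.1112, 0.1996]
tcp_rot: [-0.027, 1.0, 0.0, -0.0]
contact_force: [-2.1, 0.7, 1.1]
opening: -0.0
```

```bash
python3 chk.py b
```

```text
tcp base [-79.2   0.4 199.6] f base [-2.1  0.8  1.1] 18.8
scene plane [4.0000e-02 1.3000e-02 3.6379e+01] (array([-18.5,   6.2]), 112.9, 72.0, 1.03)
post top [-16.5  -3.2  78.6]
side plane [ 4.8000e-02 -1.5000e-02  3.6948e+01] (array([-17.5,   5.3]), 100.2, 73.3, 0.34)
post top [-12.3  -4.   78.7]
```

>>> drive_tool(moves=[[[0,0,0,-0.001,0,0,0],[0,0,0,-0.0015,0,0,0]]])

```text
time_s: 19.2
ee_pos: [0.5162, -0.1111, 0.1996]
tcp_rot: [-0.027, 1.0, 0.0, -0.0]
contact_force: [-3.0, 0.3, 0.8]
opening: -0.0
```

>>> drive_tool(moves=[[[0,0,0,-0.001,0,0,0],[0,0,0,-0.0015,0,0,0]]])

```text
time_s: 19.4
ee_pos: [0.5178, -0.111, 0.1996]
tcp_rot: [-0.027, 1.0, 0.0, -0.0]
contact_force: [-2.4, 0.2, 0.5]
opening: -0.002
```

>>> drive_tool(moves=[[[0,0,0,-0.001,0,0,0],[0,0,0,-0.0015,0,0,0]]])

```text
time_s: 19.6
ee_pos: [0.5193, -0.111, 0.1996]
tcp_rot: [-0.027, 1.0, 0.0, -0.0]
contact_force: [-2.3, 0.6, 0.9]
opening: 0.001
```

>>> drive_tool(moves=[[[0,0,0,-0.001,0,0,0],[0,0,0,-0.0015,0,0,0]]])

```text
time_s: 19.8
ee_pos: [0.5208, -0.1109, 0.1996]
tcp_rot: [-0.027, 1.0, 0.0, -0.0]
contact_force: [-2.2, 0.3, 0.4]
opening: 0.007
```

>>> drive_tool(moves=[[[0,0,0,-0.001,0,0,0],[0,0,0,-0.0015,0,0,0]]])

```text
time_s: 20.0
ee_pos: [0.5223, -0.1108, 0.1996]
tcp_rot: [-0.027, 1.0, 0.0, -0.0]
contact_force: [-2.1, 0.6, 1.0]
opening: -0.001
```

>>> drive_tool(moves=[[[0,0,0,-0.001,0,0,0],[0,0,0,-0.0015,0,0,0]]])

```text
time_s: 20.2
ee_pos: [0.5238, -0.1107, 0.1996]
tcp_rot: [-0.027, 1.0, 0.0, -0.0]
contact_force: [-1.3, 0.8, 0.3]
opening: 0.004
```

>>> drive_tool(moves=[[[0,0,0,-0.0005,0,0,0],[0,0,0,-0.001,0,0,0]]])

```text
time_s: 20.4
ee_pos: [0.5248, -0.1107, 0.1996]
tcp_rot: [-0.027, 1.0, 0.0, -0.0]
contact_force: [-2.2, 0.4, 0.8]
opening: 0.003
```

>>> drive_tool(moves=[[[0,0,0,-0.001,0,0,0],[0,0,0,-0.0015,0,0,0]]])

```text
time_s: 20.6
ee_pos: [0.5263, -0.1106, 0.1996]
tcp_rot: [-0.027, 1.0, 0.0, -0.0]
contact_force: [-2.6, -0.1, 1.0]
opening: 0.003
```

>>> drive_tool(moves=[[[0,0,0,-0.001,0,0,0],[0,0,0,-0.0015,0,0,0]]])

```text
time_s: 20.8
ee_pos: [0.5278, -0.1105, 0.1996]
tcp_rot: [-0.027, 1.0, 0.0, -0.0]
contact_force: [-1.7, -0.4, 1.3]
opening: -0.001
```

>>> drive_tool(moves=[[[0,0,0,-0.001,0,0,0],[0,0,0,-0.0015,0,0,0]]])

```text
time_s: 21.0
ee_pos: [0.5293, -0.1104, 0.1996]
tcp_rot: [-0.027, 1.0, 0.0, -0.0]
contact_force: [-2.9, 1.1, 0.7]
opening: 0.001
```

>>> drive_tool(moves=[[[0,0,0,-0.001,0,0,0],[0,0,0,-0.0015,0,0,0]]])

```text
time_s: 21.2
ee_pos: [0.5308, -0.1103, 0.1996]
tcp_rot: [-0.027, 1.0, 0.0, -0.0]
contact_force: [-2.4, 0.8, 1.4]
opening: 0.0
```

>>> drive_tool(moves=[[[0,0,0,-0.001,0,0,0],[0,0,0,-0.0015,0,0,0]]])

```text
time_s: 21.4
ee_pos: [0.5323, -0.1102, 0.1996]
tcp_rot: [-0.027, 1.0, 0.0, -0.0]
contact_force: [-3.2, 0.2, 0.9]
opening: -0.001
```

```bash
python3 chk.py c
```

```text
tcp base [-61.7   0.4 199.6] f base [-3.2  0.4  0.9] 21.4
scene plane [5.2000e-02 2.6000e-02 3.6176e+01] (array([-11. ,   4.1]), 86.1, 68.8, 2.53)
post top [ 1.4 -3.9 78.6]
side plane [ 4.8000e-02 -9.0000e-03  3.6024e+01] (array([-8.9,  6.9]), 84.6, 77.4, 1.56)
post top [ 4.2 -5.1 79.1]
```

View pics/side_c.png

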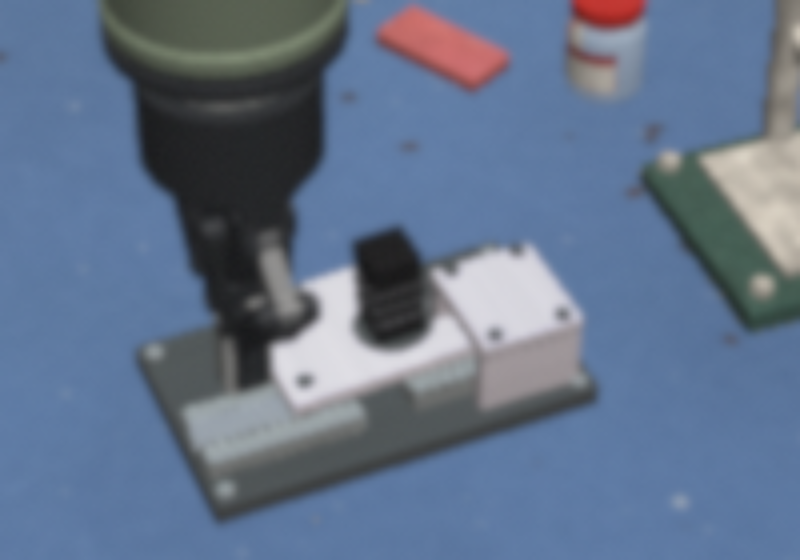

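The carrier is sliding straight with the nose under the bridge, still nose-up. Continuing.

>>> drive_tool(moves=[[[0,0,0,-0.001,0,0,0],[0,0,0,-0.0015,0,0,0]]])

```text
time_s: 21.8
ee_pos: [0.5337, -0.1102, 0.1996]
tcp_rot: [-0.027, 1.0, 0.0, -0.0]
contact_force: [-2.7, -0.3, 1.8]
opening: -0.002
```

>>> drive_tool(moves=[[[0,0,0,-0.001,0,0,0],[0,0,0,-0.0015,0,0,0]]])

```text
time_s: 22.0
ee_pos: [0.5353, -0.1101, 0.1996]
tcp_rot: [-0.027, 1.0, 0.0, -0.0]
contact_force: [-2.3, -0.9, 1.3]
opening: 0.001
```

>>> drive_tool(moves=[[[0,0,0,-0.001,0,0,0],[0,0,0,-0.0015,0,0,0]]])

```text
time_s: 22.2
ee_pos: [0.5368, -0.11, 0.1996]
tcp_rot: [-0.027, 1.0, 0.0, -0.0]
contact_force: [-1.9, -0.4, 0.5]
opening: -0.004
```

>>> drive_tool(moves=[[[0,0,0,-0.001,0,0,0],[0,0,0,-0.0015,0,0,0]]])

```text
time_s: 22.4
ee_pos: [0.5383, -0.1099, 0.1996]
tcp_rot: [-0.027, 1.0, 0.0, -0.0]
contact_force: [-1.8, -1.2, 0.6]
opening: 0.002
```

>>> drive_tool(moves=[[[0,0,0,-0.0005,0,0,0],[0,0,0,-0.001,0,0,0]]])

```text
time_s: 22.6
ee_pos: [0.5391, -0.1099, 0.1996]
tcp_rot: [-0.027, 1.0, 0.0, -0.001]
contact_force: [-3.7, 0.4, 1.9]
opening: -0.001
```

```bash
python3 chk.py d
```

```text
tcp base [-54.8   0.4 199.6] f base [-3.6  0.6  1.9] 22.6
scene plane [2.4000e-02 4.9000e-02 3.5439e+01] (array([-10.1,  -3.2]), 80.0, 68.3, 13.53)
post top [ 8.3 -5.8 78.1]
side plane [2.2000e-02 2.3000e-02 3.5406e+01] (array([-4.3,  5.4]), 74.6, 78.2, 89.2)
post top [10.4 -7.6 79.1]
```

View pics/side_d.png

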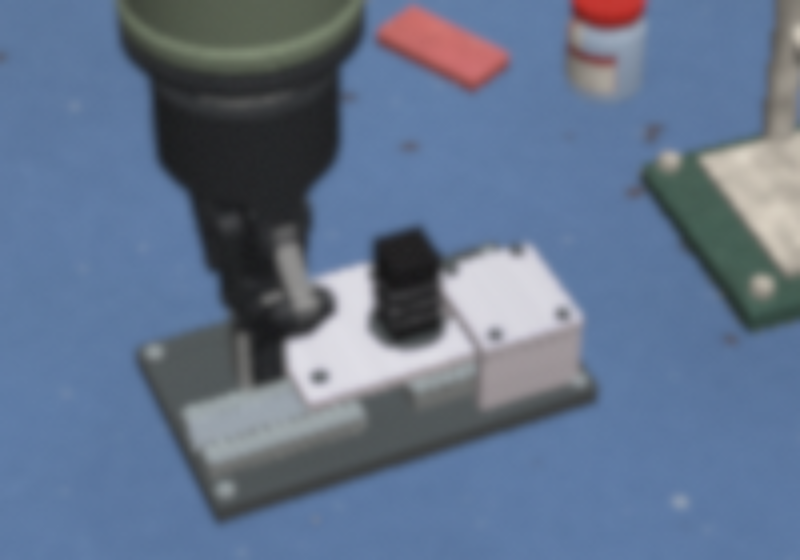

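The pitch has fallen to about 0.02, so the nose is starting to drop. Taking smaller steps.

>>> drive_tool(moves=[[[0,0,0,-0.0005,0,0,0],[0,0,0,-0.0005,0,0,0]]])

```text
time_s: 23.0
ee_pos: [0.5396, -0.1099, 0.1995]
tcp_rot: [-0.027, 1.0, 0.0, -0.001]
contact_force: [-4.6, 0.5, 1.3]
opening: 0.0
```

>>> drive_tool(moves=[[[0,0,0,-0.0005,0,0,0],[0,0,0,-0.0005,0,0,0]]])

```text
time_s: 23.2
ee_pos: [0.5398, -0.1098, 0.1995]
tcp_rot: [-0.027, 1.0, 0.0, -0.001]
contact_force: [-7.4, 0.9, 2.7]
opening: 0.003
```

>>> drive_tool(moves=[[[0,0,0,-0.0005,0,0,0],[0,0,0,-0.0005,0,0,0]]])

```text
time_s: 23.4
ee_pos: [0.5401, -0.1098, 0.1994]
tcp_rot: [-0.027, 1.0, -0.0, -0.001]
contact_force: [-9.7, 0.4, 3.8]
opening: -0.001
```

```bash
python3 chk.py e
```

```text
tcp base [-53.9   0.4 199.4] f base [-9.7  0.9  3.8] 23.4
scene plane [2.7000e-02 5.6000e-02 3.5291e+01] (array([-5.2,  6.2]), 82.2, 73.4, 1.37)
post top [ 6.1 -7.7 79.4]
side plane [2.700e-02 9.000e-03 3.531e+01] (array([-9.4,  0.2]), 76.3, 75.5, 12.68)
post top [13.4 -5.8 78.1]
```

View pics/side_e.png

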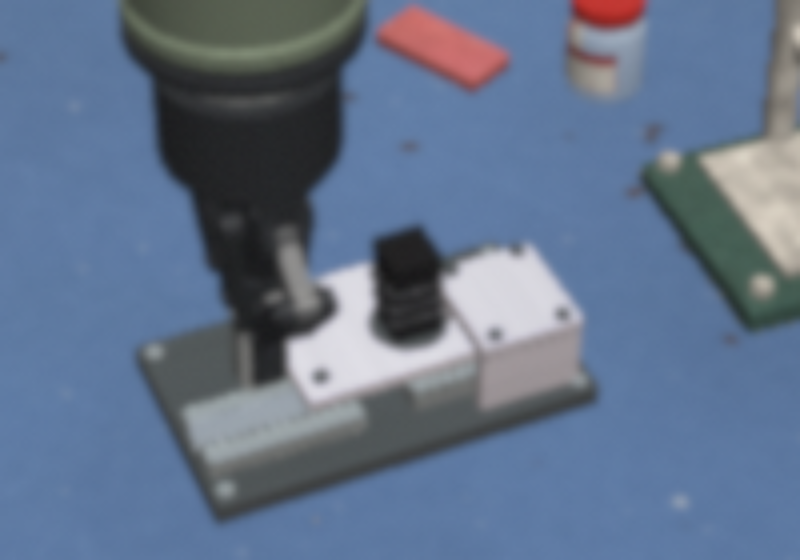

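It came up hard at about 10 N. Backing the fingers off, rising and measuring the level from above.

>>> drive_tool(moves=[[[0,0,0,0.002,0,0,0],[0,0,0,0.006,0,0,0],[0,0,0,0.012,0,0,0],[0,0,0,0.018,0,0,0],[0,0,0,0.02,0,-0.02,0],[0,0,0,0.02,0,-0.05,0],[0,0,0,0.02,0,-0.08,0],[0,0,0,0.02,0,-0.11,0],[0,0,0,0.02,0,-0.13,0],[0,0,0,0.02,0,-0.13,0]]])

```text
time_s: 24.6
ee_pos: [0.5208, -0.111, 0.3318]
tcp_rot: [-0.027, 1.0, -0.0, 0.002]
contact_force: [-0.2, 0.2, 0.4]
opening: -0.001
```

```bash
python3 chk.py f; python3 - <<'E'
from plan import *
p=grab_frame("wrist");cv2.imwrite("pics/w9.png",p["color"]);C=cloud(p,True)
m=nets.trace(p,"carrier")
if m:
    P=C[m[0]["region"]&(p["range_z"]>0)];b=(P-B)@Rb*1000
    pl=b[(b[:,2]>28)&(b[:,2]<43)]
    print(rect(pl/1000))
    for i in range(3):
        A=np.c_[pl[:,:2],np.ones(len(pl))];c=np.linalg.lstsq(A,pl[:,2],rcond=None)[0];pl=pl[abs(A@c-pl[:,2])<2]
    print(c.round(4))
    T=b[b[:,2]>73];print(rect(T/1000),T.mean(0))
rel(*lev(.0,0,.33))
E
```

```text
tcp base [-7.320e+01  3.000e-01  3.318e+02] f base [-0.2  0.2  0.4] 24.6
scene plane [2.9000e-02 5.0000e-03 3.4666e+01] (array([-5.5,  6.6]), 72.6, 80.1, 89.03)
post top [10.2 -4.1 77.5]
side plane [2.5000e-02 2.0000e-03 3.5315e+01] (array([-4.6,  6.2]), 75.3, 78.0, 89.95)
post top [12.9 -6.  78.1]
(array([-15.6,   8.1]), 58.6, 70.8, 0.21)
[ 1.29000e-02 -7.10000e-03  3.48504e+01]
(array([-83. ,   1.3]), 5.6, 27.5, 1.38) [-83.33272424   6.52392147 170.29474955]
t 24.9 f [-0.1 -0.3  0.4] pos [ 0.5207 -0.1109  0.3288]
turn [ 0.0004 -0.0017  0.0003] shift [-0.0733 -0.0004 -0.0013]
```

View pics/w9.png

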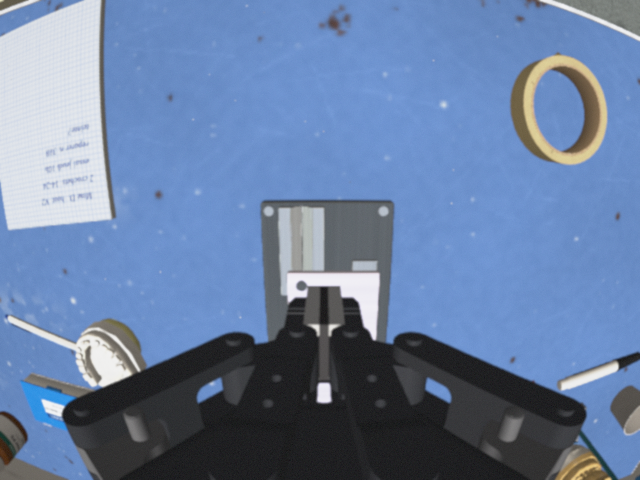

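View pics/side_f.png

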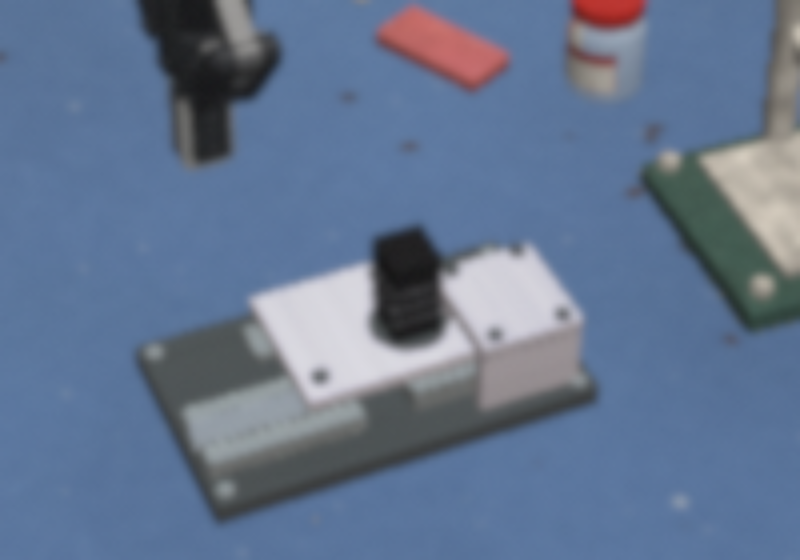

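In the side view the carrier looks level, with the plate against the bridge. Getting a clear view from overhead with the fingers open.

>>> drive_tool(moves=[[[0,0,0,-0.02,0,-0.01,50],[0,0,0,-0.045,0,-0.02,100],[0,0,0,-0.07,0,-0.03,100],[0,0,0,-0.085,0,-0.04,100],[0,0,0,-0.088,0,-0.04,100],[0,0,0,-0.088,0,-0.04,100],[0,0,0,-0.088,0,-0.04,100],[0,0,0,-0.088,0,-0.04,100]]])

```text
time_s: 25.7
ee_pos: [0.6082, -0.1063, 0.3692]
tcp_rot: [-0.027, 1.0, -0.0, -0.001]
contact_force: [0.6, 0.2, 0.1]
opening: 1.004
```

```bash
cat > top.py <<'E'
from plan import *
import sys
p=grab_frame("wrist");cv2.imwrite(f"pics/{sys.argv[1]}.png",p["color"]);C=cloud(p,True)
ok=p["range_z"]>0
def fit(pl,t=1.5):
    for i in range(5):
        A=np.c_[pl[:,:2],np.ones(len(pl))];c=np.linalg.lstsq(A,pl[:,2],rcond=None)[0];pl=pl[abs(A@c-pl[:,2])<t]
    return c.round(4),len(pl)
b=(C-B)@Rb*1000
i=ok&(abs(b[...,0]+5)<200)&(abs(b[...,1])<150)&(abs(b[...,2])<3);print("bench",fit(b[i]))
i=ok&(b[...,0]>32)&(b[...,0]<75)&(b[...,1]>-40)&(b[...,1]<8)&(b[...,2]>44)&(b[...,2]<56);print("bridge top",fit(b[i]),rect(b[i]/1000))
i=ok&(abs(b[...,0]+5)<88)&(abs(b[...,1]-4)<50)&(abs(b[...,2]-12.5)<2);print("slab",fit(b[i]))
m=nets.trace(p,"carrier")
if m:
    q=b[m[0]["region"]&ok];pl=q[(q[:,2]>28)&(q[:,2]<42)];print("plate",fit(pl),rect(pl/1000))
    T=q[(q[:,2]>72)&(q[:,2]<86)];print("post",rect(T/1000),T.mean(0).round(1))
s=readout.read_state();print((s["ee_pos"]-B)@Rb,s["time_s"])
E
python3 top.py w10
```

```text
bench (array([-0.000e+00,  5.000e-04,  8.601e-01]), 79224)
bridge top (array([-3.00000e-04,  1.70000e-03,  5.09266e+01]), 2527) (array([ 53.5, -16.2]), 43.0, 47.6, 0.03)
slab (array([0.00000e+00, 2.00000e-04, 1.28708e+01]), 7766)
plate (array([ 9.00000e-03, -5.20000e-03,  3.47489e+01]), 5742) (array([-5.7,  8.3]), 76.5, 71.5, 0.14)
post (array([12.9, -0.3]), 23.2, 24.2, 0.17) [12.4 -0.3 79.2]
[1.44968442e-02 1.89385238e-04 3.69410383e-01] 25.8
```

View pics/w10.png

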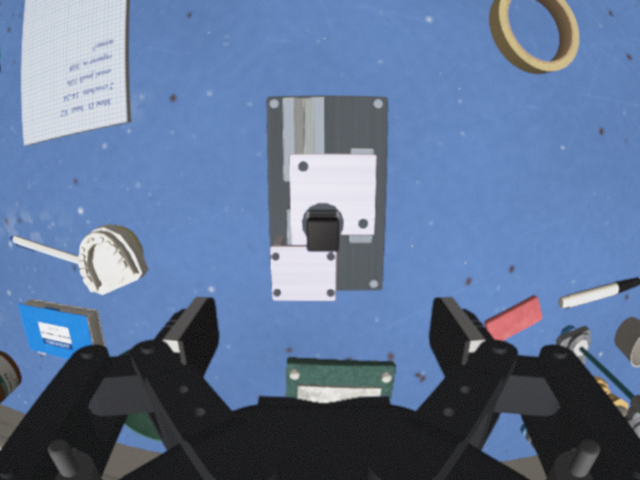

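The plate is nearly level (0.009 and -0.005 rad, against about 0 for bench and bridge). The nose may sit a few tenths of a mm high, which the press should settle. The post top is at base (13, 0). Shutting the fingers and descending above it.

>>> drive_tool(moves=[[[0,0,0,-0.003,0,0.01,50],[0,0,0,-0.003,0,0.03,0],[0,0,0,-0.003,0,0.05,0],[0,0,0,-0.003,0,0.07,0],[0,0,0,-0.003,0,0.085,0],[0,0,0,-0.003,0,0.095,0],[0,0,0,-0.003,0,0.105,0],[0,0,0,-0.003,0,0.11,0],[0,0,0,-0.003,0,0.112,0],[0,0,0,-0.003,0,0.112,0]]])

```text
time_s: 26.8
ee_pos: [0.6117, -0.106, 0.2577]
tcp_rot: [-0.027, 1.0, 0.0, -0.0]
contact_force: [0.3, -0.6, 0.4]
opening: -0.0
```

>>> drive_tool(moves=[[[0,0,0,0,0,0.001,0],[0,0,0,0,0,0.002,0],[0,0,0,0,0,0.0025,0]]])

```text
time_s: 27.1
ee_pos: [0.6116, -0.106, 0.2551]
tcp_rot: [-0.027, 1.0, 0.0, -0.0]
contact_force: [-0.3, -0.3, -0.0]
opening: 0.001
```

>>> drive_tool(moves=[[[0,0,0,0,0,0.0005,0],[0,0,0,0,0,0.001,0],[0,0,0,0,0,0.001,0]]])

```text
time_s: 27.4
ee_pos: [0.6116, -0.106, 0.254]
tcp_rot: [-0.027, 1.0, 0.0, -0.0]
contact_force: [-0.7, -1.3, -0.3]
opening: -0.001
```

>>> drive_tool(moves=[[[0,0,0,0,0,0.0005,0],[0,0,0,0,0,0.001,0],[0,0,0,0,0,0.001,0]]])

```text
time_s: 27.7
ee_pos: [0.6116, -0.106, 0.253]
tcp_rot: [-0.027, 1.0, 0.0, -0.0]
contact_force: [0.5, -0.3, 0.3]
opening: -0.001
```

>>> drive_tool(moves=[[[0,0,0,0,0,0.0005,0],[0,0,0,0,0,0.001,0],[0,0,0,0,0,0.001,0]]])

```text
time_s: 28.0
ee_pos: [0.6117, -0.106, 0.2523]
tcp_rot: [-0.027, 1.0, -0.0, -0.0]
contact_force: [-0.9, -0.6, 4.4]
opening: 0.001
```

>>> drive_tool(moves=[[[0,0,0,0,0,0.0005,0],[0,0,0,0,0,0.0005,0]]])

```text
time_s: 28.2
ee_pos: [0.6117, -0.1059, 0.2521]
tcp_rot: [-0.027, 1.0, -0.0, -0.0]
contact_force: [-3.0, -0.1, 11.5]
opening: -0.002
```

About 11 N; holding for a second.

>>> drive_tool(moves=[[[0,0,0,0,0,0,0],[0,0,0,0,0,0,0],[0,0,0,0,0,0,0],[0,0,0,0,0,0,0],[0,0,0,0,0,0,0],[0,0,0,0,0,0,0],[0,0,0,0,0,0,0],[0,0,0,0,0,0,0],[0,0,0,0,0,0,0],[0,0,0,0,0,0,0]]])

```text
time_s: 29.2
ee_pos: [0.6117, -0.106, 0.2521]
tcp_rot: [-0.027, 1.0, -0.0, -0.0]
contact_force: [-2.4, -0.6, 11.7]
opening: 0.002
```

>>> drive_tool(moves=[[[0,0,0,0,0,-0.001,0],[0,0,0,0,0,-0.003,0],[0,0,0,0,0,-0.01,0],[0,0,0,0,0,-0.03,0],[0,0,0,0,0,-0.06,50],[0,0,0,0,0,-0.09,100],[0,0,0,0,0,-0.11,100],[0,0,0,0.003,0,-0.117,100],[0,0,0,0.003,0,-0.117,100],[0,0,0,0.003,0,-0.117,100]]])

```text
time_s: 30.2
ee_pos: [0.6085, -0.1062, 0.3677]
tcp_rot: [-0.027, 1.0, 0.0, -0.001]
contact_force: [0.8, 0.3, -0.1]
opening: 0.991
```

```bash
python3 top.py w11; python3 chk.py g
```

```text
bench (array([-0.000e+00,  4.000e-04,  8.598e-01]), 79690)
bridge top (array([2.70000e-03, 1.70000e-03, 5.07446e+01]), 2543) (array([ 53.5, -16.2]), 42.8, 47.7, 0.21)
slab (array([1.00000e-04, 4.00000e-04, 1.28672e+01]), 7820)
plate (array([ 8.00000e-03, -3.00000e-03,  3.47277e+01]), 5805) (array([-5.7,  8.3]), 76.4, 71.5, 0.36)
post (array([13.4, -0.1]), 24.0, 23.9, 89.95) [12.5 -0.3 79.2]
[1.47521101e-02 3.06385811e-04 3.67500369e-01] 30.3
tcp base [1.480e+01 3.000e-01 3.675e+02] f base [-0.5  0.2  0.9] 30.3
scene plane [2.4000e-02 7.0000e-03 3.4518e+01] (array([-4.7,  6.6]), 74.7, 82.1, 89.96)
post top [10.7 -4.1 77.6]
side plane [2.2000e-02 1.3000e-02 3.5345e+01] (array([-3.7,  5.5]), 75.8, 79.8, 89.18)
post top [13.3 -5.9 78. ]
```

View pics/side_g.png

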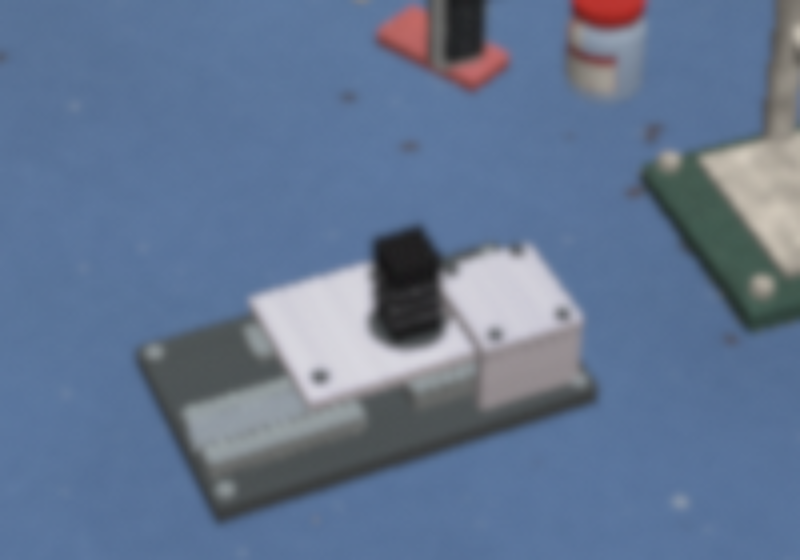

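The level is unchanged after pressing. Refitting the plate without the collar round the post, to check its real level.

```bash
cat >> top.py <<'E'
d=np.hypot(b[...,0]-13.5,b[...,1])
reg=ok&(b[...,0]>-40)&(b[...,0]<20)&(b[...,1]>-24)&(b[...,1]<41)&(abs(b[...,2]-35)<4)&(d>24)
print("plate w/o collar",fit(b[reg],1.2))
for x0 in range(-40,24,8):
    j=reg&(b[...,0]>=x0)&(b[...,0]<x0+8); k=j&(b[...,1]<-8);l=j&(b[...,1]>20)
    print(x0,np.round([np.median(b[j][:,2]),np.median(b[k][:,2]) if k.sum()>5 else np.nan,np.median(b[l][:,2]) if l.sum()>5 else np.nan],2),k.sum(),l.sum())
E
python3 top.py w12
```

```text
bench (array([0.000e+00, 4.000e-04, 8.559e-01]), 79587)
bridge top (array([-4.00000e-04,  1.20000e-03,  5.09334e+01]), 2546) (array([ 53.5, -16.1]), 43.0, 47.8, 0.21)
slab (array([ 2.00000e-04, -0.00000e+00,  1.29014e+01]), 7821)
plate (array([ 8.50000e-03, -3.70000e-03,  3.47372e+01]), 5708) (array([-5.9,  8.2]), 76.8, 70.9, 0.5)
post (array([13.2, -0.7]), 23.5, 23.8, 0.27) [12.4 -0.5 79.3]
[0.01485688 0.00037172 0.36831293] 30.6
plate w/o collar (array([ 8.30000e-03, -4.00000e-03,  3.47415e+01]), 3486)
-40 [34.47 34.82 34.27] 191 230
-32 [34.55 34.75 34.43] 190 250
-24 [34.52 34.6  34.5 ] 185 254
-16 [34.5  34.53 34.49] 174 237
-8 [34.61 34.67 34.63] 96 251
0 [34.67 34.86 34.65] 24 204
8 [34.78   nan 34.81] 4 196
16 [34.82   nan 34.8 ] 3 89
```

>>> drive_tool(moves=[[[0,0,0,0.004,0,0.015,100],[0,0,0,0.01,0,0.03,100],[0,0,0,0.015,0,0.045,100],[0,0,0,0.018,0,0.055,100],[0,0,0,0.018,0,0.06,100],[0,0,0,0.018,0,0.06,100],[0,0,0,0.018,0,0.06,100]]])

```text
time_s: 31.3
ee_pos: [0.591, -0.107, 0.309]
tcp_rot: [-0.027, 1.0, 0.0, 0.0]
contact_force: [-0.1, 0.7, 0.5]
opening: 1.001
```

```bash
python3 top.py w13
```

```text
bench (array([-0.000e+00,  4.000e-04,  8.585e-01]), 95252)
bridge top (array([-4.00000e-04,  1.00000e-04,  5.08805e+01]), 3208) (array([ 53.5, -16. ]), 48.0, 43.0, 89.97)
slab (array([1.00000e-04, 1.00000e-04, 1.28804e+01]), 10873)
plate (array([ 7.60000e-03, -4.20000e-03,  3.47406e+01]), 8471) (array([-5.3,  8. ]), 77.4, 71.4, 0.29)
post (array([12.8, -0.3]), 23.4, 24.0, 0.21) [11.6 -0.3 79.1]
[-0.00297499  0.00040518  0.30907626] 31.4
plate w/o collar (array([ 4.40000e-03, -3.00000e-03,  3.46649e+01]), 5227)
-40 [34.53 34.86 34.39] 291 360
-32 [34.51 34.61 34.42] 282 366
-24 [34.53 34.57 34.47] 279 359
-16 [34.55 34.62 34.45] 264 346
-8 [34.55 34.62 34.48] 132 346
0 [34.51 34.61 34.5 ] 35 310
8 [34.92   nan 34.93] 4 268
16 [34.69   nan 34.7 ] 1 126
```

View pics/w13.png

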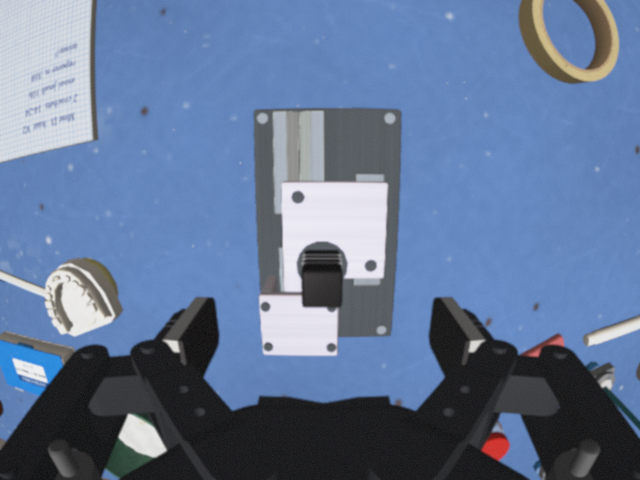

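This closer view gives heights along the plate flat to about 0.1 mm from x = -40 to 0, so the carrier is level and home. I'll repeat the press once, in case the first one only finished the seating.

>>> drive_tool(moves=[[[0,0,0,-0.01,0,0,50],[0,0,0,-0.017,0,0,0],[0,0,0,-0.017,0,0.01,0],[0,0,0,-0.017,0,0.025,0],[0,0,0,-0.017,0,0.04,0],[0,0,0,-0.017,0,0.048,0],[0,0,0,-0.017,0,0.052,0],[0,0,0,-0.017,0,0.054,0],[0,0,0,-0.017,0,0.055,0],[0,0,0,-0.017,0,0.055,0]]])

```text
time_s: 32.4
ee_pos: [0.6077, -0.1062, 0.2538]
tcp_rot: [-0.027, 1.0, 0.0, -0.0]
contact_force: [0.2, 0.3, -0.5]
opening: 0.004
```

>>> drive_tool(moves=[[[0,0,0,0,0,0.0005,0],[0,0,0,0,0,0.001,0],[0,0,0,0,0,0.001,0]]])

```text
time_s: 32.7
ee_pos: [0.6076, -0.1062, 0.2526]
tcp_rot: [-0.027, 1.0, 0.0, -0.0]
contact_force: [-0.2, -0.1, 0.1]
opening: 0.0
```

>>> drive_tool(moves=[[[0,0,0,0,0,0.0005,0],[0,0,0,0,0,0.001,0],[0,0,0,0,0,0.001,0]]])

```text
time_s: 33.0
ee_pos: [0.6077, -0.1061, 0.2521]
tcp_rot: [-0.027, 1.0, -0.0, -0.0]
contact_force: [-3.2, 0.4, 9.1]
opening: -0.002
```

>>> drive_tool(moves=[[[0,0,0,0,0,0.0002,0],[0,0,0,0,0,0.0002,0],[0,0,0,0,0,0.0002,0],[0,0,0,0,0,0.0002,0],[0,0,0,0,0,0.0002,0],[0,0,0,0,0,0.0002,0],[0,0,0,0,0,0.0002,0],[0,0,0,0,0,0.0002,0],[0,0,0,0,0,0.0002,0],[0,0,0,0,0,0.0002,0]]])

```text
time_s: 34.0
ee_pos: [0.6077, -0.1061, 0.252]
tcp_rot: [-0.027, 1.0, -0.0, -0.0]
contact_force: [-3.8, 0.7, 12.7]
opening: -0.0
```

>>> drive_tool(moves=[[[0,0,0,0,0,-0.001,0],[0,0,0,0,0,-0.003,0],[0,0,0,0,0,-0.01,0],[0,0,0,0,0,-0.03,0],[0,0,0,0,0,-0.06,0],[0,0,0,0,0,-0.09,50],[0,0,0,0,0,-0.11,100],[0,0,0,0,0,-0.115,100],[0,0,0,0,0,-0.115,100],[0,0,0,0,0,-0.115,100]]])

```text
time_s: 35.0
ee_pos: [0.6076, -0.1062, 0.3655]
tcp_rot: [-0.027, 1.0, 0.0, -0.001]
contact_force: [1.3, -0.3, 0.5]
opening: 0.847
```

```bash
python3 top.py w14; python3 - <<'E'
from h import *
for n in("wrist","scene"):
    p=grab_frame(n);C=cloud(p,n=="wrist")
    for t in("tape","wax","cup","cast","jar"):
        m=nets.trace(p,t)
        if m: print(n,t,round(m[0]["conf"],2),C[m[0]["region"]&(p["range_z"]>0)].mean(0).round(3))
s=readout.read_state();print(s["contact_force"],s["joint_vel"].round(3))
E
```

```text
bench (array([-0.000e+00,  5.000e-04,  8.585e-01]), 78086)
bridge top (array([-4.00000e-04,  2.40000e-03,  5.09438e+01]), 2544) (array([ 53.5, -16.1]), 47.8, 43.0, 89.99)
slab (array([-0.00000e+00,  4.00000e-04,  1.28824e+01]), 7862)
plate (array([ 6.4000e-03, -2.9000e-03,  3.4729e+01]), 5819) (array([-5.8,  8.1]), 76.4, 71.1, 0.31)
post (array([13.6, -0.4]), 24.9, 24.4, 0.07) [12.6 -0.4 79.1]
[1.37417777e-02 3.41479744e-04 3.65381622e-01] 35.1
plate w/o collar (array([ 5.70000e-03, -3.10000e-03,  3.47415e+01]), 3549)
-40 [34.56 34.94 34.48] 194 256
-32 [34.53 34.62 34.48] 191 257
-24 [34.58 34.7  34.45] 183 244
-16 [34.58 34.59 34.58] 177 234
-8 [34.57 34.6  34.56] 98 248
0 [34.71 34.78 34.66] 25 211
8 [34.91   nan 34.92] 4 197
16 [34.85   nan 34.86] 5 93
wrist tape 0.63 [0.413 0.089 0.019]
wrist wax 0.82 [0.705 0.108 0.012]
wrist cup 0.64 [0.738 0.303 0.025]
wrist cast 0.9 [ 0.652 -0.311  0.035]
wrist jar 0.68 [ 0.582 -0.107  0.023]
scene tape 0.89 [0.397 0.085 0.017]
scene wax 0.82 [0.706 0.105 0.009]
scene cup 0.56 [0.738 0.316 0.029]
scene cast 0.71 [ 0.648 -0.327  0.032]
scene jar 0.6 [0.755 0.042 0.039]
[0.48624485 0.08297501 0.62140052] [ 0.001 -0.001 -0.002  0.001 -0.001 -0.     0.002]
```

View pics/w14.png

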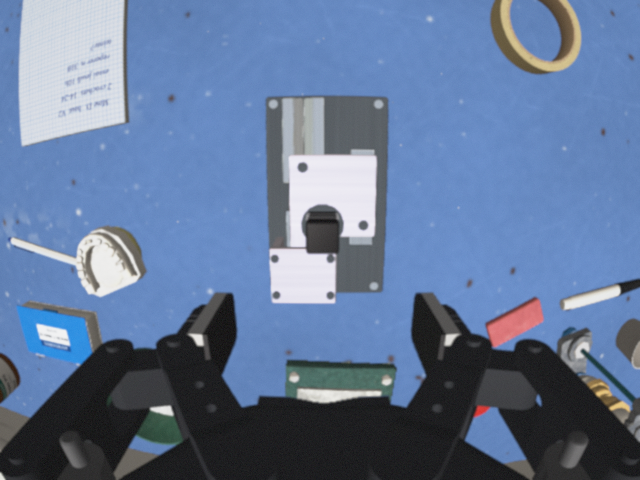

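```bash
python3 -c "
from h import *
close_job()"
```

```text
the job is handed in; nothing more can be done
```

The carrier is seated and the job is handed in; no verdict was reported.

**What I did:**
- **Placing:** I lifted the carrier by its post and set it down on the groove, pad and channel, tilted to match its resting pose, then let go.
- **Sliding:** Shut fingertips pushed its front edge along the groove at 2–3 N. It came up hard with the cone at about base x = 62 mm, and I stopped at about 10 N.
- **Bedding in:** I pressed down on the post for a second at about 11.7 N. I then repeated it at about 12.7 N, because I was not sure the first press had fully settled the nose. The fingers ended well clear.

**Last checks:**
- **Seating:** The post top was at base (13, 0) mm and 79 mm up, as expected when home. The carrier was square to the base within about 0.3°.
- **Tilt:** Fits of the plate gave 0.004–0.009 rad of pitch and about 0.003–0.005 rad of roll, inside the 0.02 limit. The nose foot could still be a few tenths of a millimetre high. The "scene" and "side" cameras gave about 0.02 rad of pitch; I trusted the close overhead wrist view instead because those two see the plate only obliquely.
- **Other things on the bench:** The tape, wax, cup and cast read as they did at the start. The scene camera put the jar about 18 mm off, where I believe the arm hid part of it, and the wrist camera misidentified it. The arm never went near the jar, but its position is not confirmed.
- **Not measured:** I could not read the foot contact forces. The 14 N seat load for the press step is inferred from the wrist force plus the carrier's weight.

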